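# Wipe the sloping marking-out board and set its straightedge

### The arm

A 6-joint arm with a two-finger parallel gripper is mounted at the origin on the work surface. World frame = base frame: x ahead of the robot, y to its left, z up, the work surface at z = 0. Lengths are in m, angles in rad, forces in N, time in s.
With the tool pointing down it reaches from about 0.425 to 0.95 m from the base axis. Payload 3.5 kg.
Tool frame: the origin (TCP) lies at the very end of the fingers, on their centre line; the grasp point (between the pads) lies 19 mm behind it; z points along the fingers, y is the direction in which the jaws open and shut (so a half turn about z gives the same grasp; the last joint's range is limited). The gripper opens to 85 mm and grips with 20 to 120 N. Pads are 22 mm wide; open, the fingers measure 114 mm over their backs; the gripper's body (76 mm by 85 mm) begins 54 mm behind the grasp point. The pads swing forward as they close: fully open they stand 13 mm farther back than shut.
Start: joints at [1.174, 0.286, 1.577, -0, 1.279, -0.15], TCP at [0.165, 0.655, 0.231] pointing down, gripper open.
Joint ranges: [-2.77, 2.77], [-0.9, 2.22], [0.21, 2.48], [-1.53, 4.67], [0.24, 2.81], [-2.84, 2.84]. Speed limits (rad/s): [2.79, 2.79, 3.14, 3.14, 3.14, 3.14].

### API

Orientations are given as a unit quaternion [x, y, z, w].
In Python, from plant import ctrl, imaging gives the robot as it stands.
- The arm moves only by the shell command python3 -m creep 'ROWS' [OPENING] [FORCE]. ROWS is JSON, one flat list of numbers, 4 for each row, row after row: the shift along the tool's x, y, z in units of 25 mm (1.0 is 25 mm), then the turn about the tool's z in units of 5 degrees (1.0 is 5 degrees). A call has 1 to 20 rows; each row is the pose to reach, as a shift and turn from the pose commanded when the call began, along the tool's axes at that moment; what a row does not reach only later rows make up. A row lasts 1/12 s, in which the tool goes at most 41.7 mm and 7.16 degrees, less where a joint would pass 70% of its speed; a pose out of reach is approached as far as the arm can. A call with a gripper value outside its range is refused whole. OPENING is the closure in counts, from 0 (fully open) to 255 (shut), set as the call begins (- or left out, the last holds). The fingers move at their own pace and stop on an object; FORCE is the grip in N (left out, the last holds). Time passes only in rows, so rows that repeat a pose let the fingers close. It gives the time, the measured TCP pose, the force and the opening at its end, in the units of the state.
- ctrl.get_state(): the state, without advancing time (a new reading comes with each control period).
- imaging.read_camera(name): name is "side" or "top" or "wrist"; returns the picture (384x512x3 uint8, red, green, blue); there is no depth.
- imaging.camera_info(name): a dict with "intrinsics" (3x3 intrinsics, pixels), "origin" and "attitude" of the camera in the world. Camera axes: x right, y down, z forward; pixel columns grow to the right and rows downward; lengths in m; the calibration is good to about 2 mm. The wrist camera is an equidistant fisheye: a pixel r from the principal point sees the ray r / f radians off the axis. A picture is of the moment at which its call begins: read the wrist's pose just before it. camera_info takes no time and is no camera call; for the wrist camera it gives the pose at the moment of the call.
- ctrl.sign_off(): hands the job in, once; it reports no verdict.
Trained networks look in the newest picture that a camera, given by its name, has taken for a name from the list of things; names that differ only in an ending like _2 or _b are one class to them, and where a whole thing is asked for, a point or a joint stands for the part that bears it (a point fixed in the world has none). Each returns a list of dicts, best first, with "p" (0 to 1); they miss things now and then, are a little off and sometimes report something else, mostly with a low value. They report only what shows in the picture. A call takes as long as a camera call. They do not tell look-alikes from the thing itself.
- imaging.silhouettes(camera, name): "mask" (384x512 bool, what is visible of it) and "uv" ([column, row] in pixels, amid what is visible of it).
The state is a dict: "time": time; "qpos": joint angles; "dq": joint speeds; "joint_efforts": joint torques, N m; "eef_pos": TCP position; "tcp_rot": TCP orientation; "contact_force": force on the tool from outside, world axes, zero at the start; "wrist_torque": the same for the moment, N m; "opening": opening from 0.0 (shut) to 1.0 (fully open).
Only numpy, scipy, OpenCV 4.12 (cv2) and the standard library are available. Lean on these libraries where they do the work, as an engineer would, in place of code of your own. Each camera call takes 0.05 s, during which the arm holds its last target.

### The job

Take the scraper from its cork pad and, holding it flat against the sloping board, wipe all five plastic offcut chips down into the blue trough without touching them with the fingers, then lay the scraper back flat in the middle of its pad, leaving the straightedge where it is meanwhile. After that slide the straightedge down the board, without lifting it off, until it touches both red pins at once, and leave it lying there. Do not disturb the hole punch, the calculator or the mug.

Things in the scene. Friction and masses are not known exactly. Their poses are not given: they have to be found in the camera images.
- board: fixed black board with a grey grid, 300 mm up the slope x 360 mm wide, on a wooden stand. Origin at the centre of its upper surface, x up the slope (towards the robot), y along the level (to the robot's right), z straight out of the surface. It always slopes 0.45 rad (26 deg), falling away from the robot; its lower edge (x = -0.15) is 55 mm above the desk. Grippy rubber: things lie still on it
- trough (a point): centre of the inner floor (4 mm above the desk) of the blue open trough fixed along the foot of the board, below the lower edge; inside 352 mm along y, 72 mm along x (level), walls 34 mm above the desk. Its frame is level: x towards the robot, y to the robot's right, z up. A chip pushed over the lower edge of the board drops into it
- pin_a: red pin, 12 mm diameter, standing 16 mm out of the board, at y = 0.13 in the board's frame. Origin on its axis at the board surface, z along the pin
- pin_b: the other red pin, the same, at y = -0.13 in the board's frame. The two pins stand at different heights up the slope, anywhere from x = -0.065 to x = -0.02 in the board's frame
- straightedge: loose aluminium bar 320 (its y) x 30 (its x) x 8 mm thick, 0.25 kg, with a blue upright grip rib at its middle: 70 mm along y, 20 mm thick along x, from 8 to 50 mm above the underside, pinched across that thickness. Origin at the centre of the underside, x up the slope, z out of the board. Starts a little askew at about x = 0.10 of the board. Touches a pin when the pin's axis is 21 mm below its middle line
- scraper: loose scraper block: wooden foot 120 mm long (its y) x 36 mm (its x) x 14 mm high, with a green upright grip rib on top, 80 mm along y, 22 mm thick along x, from 14 to 60 mm above the underside; 0.14 to 0.28 kg. Origin at the centre of the flat underside, z up through the rib. The long lower edges of the foot push the chips. Starts lying on the pad
- pad: fixed cork pad on the desk, 75 (its x) x 160 mm (its y), 6 mm thick, the scraper's place, to the left or to the right of the board. Origin at the centre of the underside, on the desk; z up
- punch: bystander: loose dark hole punch, 120 x 65 mm, 52 mm high, on the other side of the board from the pad; origin at the centre of its underside
- calculator: bystander: loose white desk calculator, 120 x 80 mm, 17 mm high; origin at the centre of its underside
- mug: bystander: loose white mug, 76 mm diameter, 90 mm high, handle at its +y; origin at the centre of its underside
- chip0: loose orange plastic offcut chip, a flat plate 24 x 20 mm, 7 mm thick, 12 g; starts flat on the board, x -0.105 to -0.015 and y -0.085 to 0.085 in its frame; origin at the centre of its underside
- chip1: loose yellow plastic offcut chip, a flat plate 24 x 22 mm, 7 mm thick, 12 g; starts flat on the board, x -0.105 to -0.015 and y -0.085 to 0.085 in its frame; origin at the centre of its underside
- chip2: loose blue plastic offcut chip, a flat plate 24 x 24 mm, 7 mm thick, 12 g; starts flat on the board, x -0.105 to -0.015 and y -0.085 to 0.085 in its frame; origin at the centre of its underside
- chip3: loose white plastic offcut chip, a flat plate 24 x 20 mm, 7 mm thick, 12 g; starts flat on the board, x -0.105 to -0.015 and y -0.085 to 0.085 in its frame; origin at the centre of its underside
- chip4: loose green plastic offcut chip, a flat plate 24 x 22 mm, 7 mm thick, 12 g; starts flat on the board, x -0.105 to -0.015 and y -0.085 to 0.085 in its frame; origin at the centre of its underside
Mind the look-alikes: they are no part of the job. Several things have the shape of the scraper; the one meant has the colours described above.

How it is judged:
On the way, in this order (a step that is already met when the one before it is completed fails the run):
1. the scraper, held in the fingers, lies flat on the sloping board (contact force between the fingers and scraper above 0.5 N and angle between the z axis of scraper and the z axis of board, either way round below 0.15 rad and z of scraper in the frame of board between -0.004 and 0.006 m and x of scraper in the frame of board between -0.15 and 0.15 m and y of scraper in the frame of board between -0.18 and 0.18 m), for 0.1 s.
2. all five chips lie in the trough, with the straightedge still within 20 mm of its first place (x of chip0 in the frame of trough between -0.042 and 0.042 m and y of chip0 in the frame of trough between -0.18 and 0.18 m and z of chip0 in the frame of trough between -0.01 and 0.04 m and x of chip1 in the frame of trough between -0.042 and 0.042 m and y of chip1 in the frame of trough between -0.18 and 0.18 m and z of chip1 in the frame of trough between -0.01 and 0.04 m and x of chip2 in the frame of trough between -0.042 and 0.042 m and y of chip2 in the frame of trough between -0.18 and 0.18 m and z of chip2 in the frame of trough between -0.01 and 0.04 m and x of chip3 in the frame of trough between -0.042 and 0.042 m and y of chip3 in the frame of trough between -0.18 and 0.18 m and z of chip3 in the frame of trough between -0.01 and 0.04 m and x of chip4 in the frame of trough between -0.042 and 0.042 m and y of chip4 in the frame of trough between -0.18 and 0.18 m and z of chip4 in the frame of trough between -0.01 and 0.04 m and distance of straightedge from where it was at the start of the episode below 0.02 m), for 0.2 s.
3. the scraper lies flat on its pad again, let go, its centre within 30 mm of the pad's (horizontal distance between scraper and pad below 0.03 m and angle between scraper's own z axis and vertical below 0.1 rad and height (world z) of scraper between 0.003 and 0.012 m and contact force between the fingers and scraper below 0.1 N), for 0.2 s.
4. the straightedge lies flat on the board and touches both pins (gap at most 3 mm) (x of pin_a in the frame of straightedge between -0.024 and -0.017 m and y of pin_a in the frame of straightedge between -0.16 and 0.16 m and x of pin_b in the frame of straightedge between -0.024 and -0.017 m and y of pin_b in the frame of straightedge between -0.16 and 0.16 m and angle between the z axis of straightedge and the z axis of board, either way round below 0.06 rad and z of straightedge in the frame of board between -0.004 and 0.004 m), for 0.2 s.
At the end, for the whole second after the job is handed in: All five chips lie in the trough below its rim; the scraper lies flat on its pad, its centre within 30 mm of the pad's centre; the straightedge lies flat on the board against both pins, each gap at most 3 mm; everything let go and at rest (all of step 3 and all of step 4 and x of chip0 in the frame of trough between -0.042 and 0.042 m and y of chip0 in the frame of trough between -0.18 and 0.18 m and z of chip0 in the frame of trough between -0.01 and 0.04 m and x of chip1 in the frame of trough between -0.042 and 0.042 m and y of chip1 in the frame of trough between -0.18 and 0.18 m and z of chip1 in the frame of trough between -0.01 and 0.04 m and x of chip2 in the frame of trough between -0.042 and 0.042 m and y of chip2 in the frame of trough between -0.18 and 0.18 m and z of chip2 in the frame of trough between -0.01 and 0.04 m and x of chip3 in the frame of trough between -0.042 and 0.042 m and y of chip3 in the frame of trough between -0.18 and 0.18 m and z of chip3 in the frame of trough between -0.01 and 0.04 m and x of chip4 in the frame of trough between -0.042 and 0.042 m and y of chip4 in the frame of trough between -0.18 and 0.18 m and z of chip4 in the frame of trough between -0.01 and 0.04 m and linear speed of each of chip0, chip1, chip2, chip3, chip4, scraper, straightedge below 0.02 m/s and contact force between the fingers and straightedge below 0.1 N); the robot touches nothing.
It fails at once if the punch, the calculator or the mug is moved more than 15 mm (distance of any of punch, calculator, mug from where it was at the start of the episode above 0.015 m).
It fails at once if a chip is touched by the fingers (contact force between the fingers and chip0 above 1.5 N or contact force between the fingers and chip1 above 1.5 N or contact force between the fingers and chip2 above 1.5 N or contact force between the fingers and chip3 above 1.5 N or contact force between the fingers and chip4 above 1.5 N).
It fails at once if the scraper pushes a chip while it is not flat to the board (more than 0.3 rad off) (angle between the z axis of scraper and the z axis of board, either way round above 0.3 rad and (contact force between scraper and chip0 above 0.5 N or contact force between scraper and chip1 above 0.5 N or contact force between scraper and chip2 above 0.5 N or contact force between scraper and chip3 above 0.5 N or contact force between scraper and chip4 above 0.5 N)).
It fails at once if the straightedge is lifted more than 20 mm off the board (z of straightedge in the frame of board above 0.02 m).
It also fails if it takes over 72 s, if anything falls off the work surface, if the arm or the gripper's body presses on something with over 40 N, if the wrist force passes 120 N, or if a joint passes its speed limit or range.

## Working session

There is one attempt and no reset: what is moved stays moved. The work goes in short steps, Python scripts to look and compute and a shell command to move; the robot and the scene stay as the last step left them, time stands still between calls to the robot, and variables do not carry over. Pictures are saved under pics/ and viewed, and the job is handed in when it is done.

```bash
ls; mkdir -p pics; python3 - <<'E'
from plant import ctrl, imaging
import cv2,numpy as np
print(ctrl.get_state())
for n in ["side","top","wrist"]:
    print(n,imaging.camera_info(n)); im=imaging.read_camera(n); cv2.imwrite(f"pics/{n}0.png",im[:,:,::-1])
E
```

```text
pics
{'time': 0.0, 'qpos': array([ 1.17400339e+00,  2.87169951e-01,  1.57823146e+00,  1.13751421e-05,
        1.27861435e+00, -1.49999571e-01]), 'dq': array([-1.08941480e-03, -1.24506264e-03,  5.69673661e-04, -1.49946659e-03,
       -6.09309334e-05, -1.27737423e-03]), 'joint_efforts': array([-1.39584608e-03, -4.05991137e+01, -2.92626286e+01, -2.28182294e-04,
        5.91404605e-03,  2.35472207e-06]), 'eef_pos': array([0.16460083, 0.65391841, 0.22991486]), 'tcp_rot': array([ 1.23085310e-01,  9.92395354e-01, -1.16508337e-03, -3.32364871e-04]), 'contact_force': array([-0.3897327 ,  0.0074276 ,  0.31113674]), 'wrist_torque': array([-0.01119051, -0.00776847, -0.00688971]), 'opening': 1.0045264424056968}
side {'intrinsics': array([[396.05163716,   0.        , 257.38159525],
       [  0.        , 396.05163716, 189.73065646],
       [  0.        ,   0.        ,   1.        ]]), 'origin': array([ 0.4106674, -0.8307492,  0.792945 ]), 'attitude': array([ 0.88687137, -0.06834379,  0.03292549, -0.45574578])}
top {'intrinsics': array([[499.70556199,   0.        , 255.0789284 ],
       [  0.        , 499.70556199, 191.49409186],
       [  0.        ,   0.        ,   1.        ]]), 'origin': array([0.22079017, 0.06883858, 1.92754447]), 'attitude': array([-0.69753481,  0.71181542, -0.05933048,  0.05695522])}
wrist {'intrinsics': array([[297.31863964,   0.        , 256.50975391],
       [  0.        , 297.31863964, 195.65573216],
       [  0.        ,   0.        ,   1.        ]]), 'origin': array([0.09662721, 0.67075105, 0.3726754 ]), 'attitude': array([0.78106382, 0.60880237, 0.08426705, 0.1104448 ])}
```

View pics/side0.png

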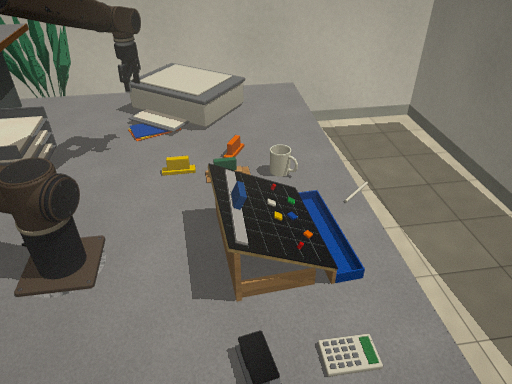

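View pics/top0.png

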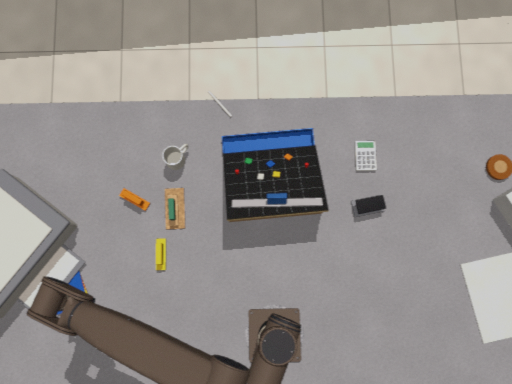

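View pics/wrist0.png

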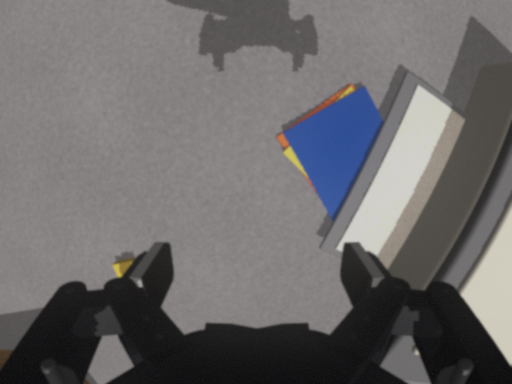

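```bash
cat > h.py <<'E'
import numpy as np, cv2
from scipy.spatial.transform import Rotation as R
from plant import ctrl, imaging
def info(n):
    i=imaging.camera_info(n); return i['intrinsics'],np.array(i['origin']),R.from_quat(i['attitude']).as_matrix(),n=='wrist'
def ray(c,uv):
    K,o,A,fe=c; x=(uv[0]-K[0,2])/K[0,0]; y=(uv[1]-K[1,2])/K[1,1]
    if fe:
        r=np.hypot(x,y); d=np.array([x*np.sinc(r/np.pi),y*np.sinc(r/np.pi),np.cos(r)])
    else: d=np.array([x,y,1.])
    return o,A@(d/np.linalg.norm(d))
def toplane(c,uv,p0,n):
    o,d=ray(c,uv); t=np.dot(np.array(p0)-o,n)/np.dot(d,n); return o+t*d
def toz(c,uv,z): return toplane(c,uv,[0,0,z],np.array([0,0,1.]))
def proj(c,P):
    K,o,A,fe=c; q=(np.atleast_2d(P)-o)@A
    if fe:
        rr=np.hypot(q[:,0],q[:,1]); th=np.arctan2(rr,q[:,2]); s=th/np.maximum(rr,1e-9); xy=q[:,:2]*s[:,None]
    else: xy=q[:,:2]/q[:,2:]
    return xy*[K[0,0],K[1,1]]+K[:2,2]
def board(xc,yc,yaw):
    # board frame: x up slope toward robot; yaw rotates about z (0 => board x points to -world x)
    zc=0.055+0.15*np.sin(.45)
    M=R.from_euler('z',yaw).as_matrix()@np.array([[-np.cos(.45),0,np.sin(.45)],[0,-1,0],[np.sin(.45),0,np.cos(.45)]])
    # columns: x axis, y axis, z axis
    return M,np.array([xc,yc,zc])
E
python3 - <<'E'
from h import *
for n in ["top","side"]:
    im=imaging.read_camera(n); c=info(n)
    for nm in ["scraper","pad","board","trough","pin_a","straightedge","punch","calculator","mug","chip0"]:
        try: r=imaging.silhouettes(n,nm)
        except Exception as e: print(nm,e); continue
        print(n,nm,[(round(q['p'],2),np.round(q['uv']).tolist(),int(q['mask'].sum()),np.round(toz(c,q['uv'],0.02),3).tolist()[:2]) for q in r[:6]])
    if n=="top":
        cr=im[110:290,100:420]; cv2.imwrite("pics/topc.png",cv2.resize(cr,None,fx=2.5,fy=2.5,interpolation=cv2.INTER_CUBIC)[:,:,::-1])
    else:
        cr=im[140:300,150:400]; cv2.imwrite("pics/sidec.png",cv2.resize(cr,None,fx=3.2,fy=3.2,interpolation=cv2.INTER_CUBIC)[:,:,::-1])
print(ctrl.get_state()['time'])
E
```

```text
top scraper [(0.75, [173.0, 208.0], 303, [0.479, 0.375]), (0.62, [135.0, 199.0], 324, [0.516, 0.524]), (0.54, [162.0, 250.0], 308, [0.318, 0.417])]
top pad [(0.87, [178.0, 202.0], 422, [0.501, 0.356]), (0.48, [369.0, 203.0], 524, [0.483, -0.381])]
top board [(0.86, [269.0, 177.0], 7220, [0.594, 0.005]), (0.17, [276.0, 203.0], 837, [0.492, -0.022])]
top trough [(0.62, [273.0, 175.0], 7720, [0.602, -0.012])]
top pin_a []
top straightedge [(0.83, [273.0, 200.0], 884, [0.501, -0.01])]
top punch [(0.9, [368.0, 205.0], 551, [0.477, -0.375])]
top calculator [(0.67, [364.0, 156.0], 599, [0.671, -0.369])]
top mug [(0.91, [175.0, 157.0], 479, [0.68, 0.37])]
top chip0 [(0.37, [270.0, 165.0], 25, [0.642, -0.0])]
side scraper [(0.74, [176.0, 166.0], 486, [0.299, 0.428]), (0.66, [257.0, 360.0], 1648, [0.477, -0.368]), (0.65, [229.0, 162.0], 310, [0.495, 0.429]), (0.61, [234.0, 148.0], 297, [0.522, 0.528])]
side pad [(0.6, [282.0, 162.0], 694, [0.688, 0.4]), (0.47, [244.0, 171.0], 65, [0.541, 0.359])]
side board [(0.64, [283.0, 236.0], 10564, [0.608, -0.001])]
side trough [(0.71, [281.0, 238.0], 10746, [0.601, -0.009])]
side pin_a []
side straightedge [(0.97, [236.0, 199.0], 1002, [0.494, 0.196]), (0.57, [291.0, 214.0], 67, [0.653, 0.091])]
side punch [(0.63, [256.0, 357.0], 1644, [0.476, -0.363]), (0.62, [282.0, 236.0], 11294, [0.608, 0.001])]
side calculator [(0.8, [350.0, 357.0], 2118, [0.671, -0.392])]
side mug [(0.84, [283.0, 162.0], 656, [0.691, 0.397]), (0.63, [282.0, 238.0], 10609, [0.603, -0.011]), (0.49, [350.0, 357.0], 2009, [0.672, -0.393])]
side chip0 [(0.56, [280.0, 214.0], 34, [0.619, 0.097]), (0.48, [270.0, 200.0], 23, [0.601, 0.171]), (0.47, [312.0, 235.0], 48, [0.691, -0.01])]
1.25
```

View pics/topc.png

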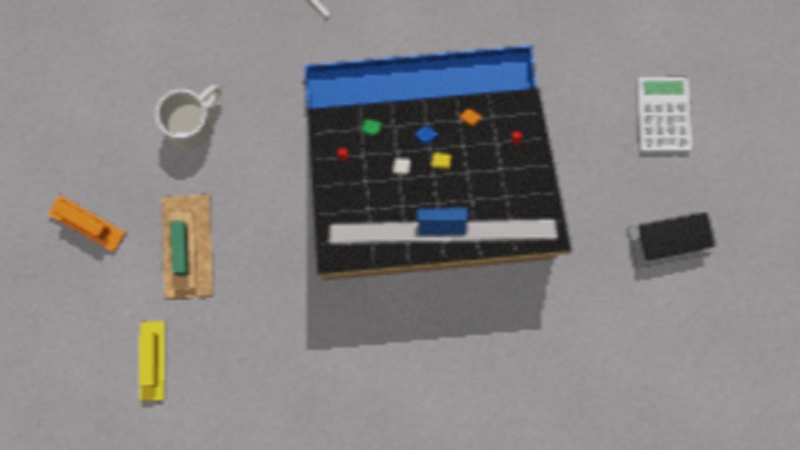

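View pics/sidec.png

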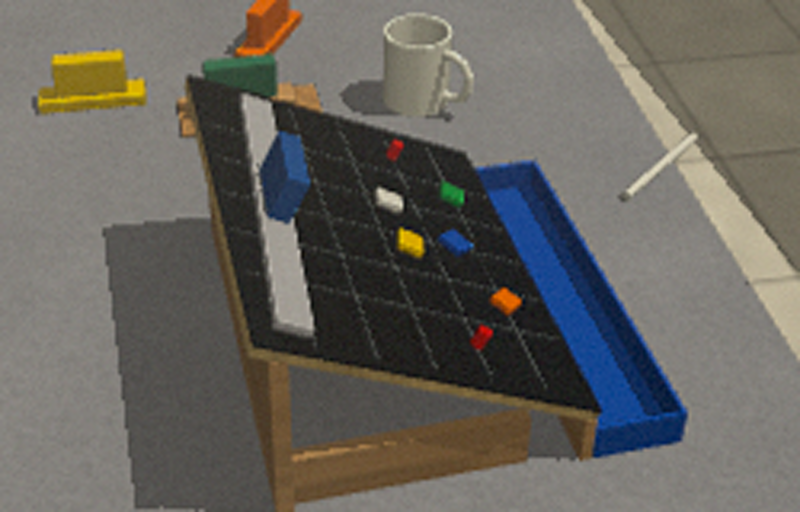

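```bash
python3 - <<'E'
from h import *
from scipy.optimize import least_squares
T=lambda p:[p[0]/2.5+100-.3,p[1]/2.5+110-.3]
S=lambda p:[p[0]/3.2+150-.3,p[1]/3.2+140-.3]
cor=np.array([[-.15,-.18,0],[-.15,.18,0],[.15,.18,0],[.15,-.18,0]])
top=np.array([T(p) for p in [(308,108),(540,90),(570,250),(320,273)]])
side=np.array([S(p) for p in [(468,152),(600,408),(250,350),(188,76)]])
ct,cs=info('top'),info('side')
def res(v):
    M,o=board(*v[:3]); P=cor@M.T+o
    return np.r_[(proj(ct,P)-top).ravel(),(proj(cs,P)-side).ravel()]
s=least_squares(res,[.6,0,0]); print(s.x,np.round(s.fun,1))
np.save('board.npy',s.x)
M,o=board(*s.x)
def onb(c,uv,z): return (toplane(c,uv,o+M[:,2]*z,M[:,2])-o)@M
for nm,t,sd,z in [('pinL',(342,153),(396,150),.012),('pinR',(517,137),(482,337),.012),('green',(372,127),(452,194),.005),('blue',(426,134),(456,243),.005),('orange',(470,117),(506,301),.005),('white',(402,166),(390,200),.005),('yellow',(441,160),(410,243),.005),('seL',(330,234),(258,95),.008),('seR',(556,231),(293,332),.004)]:
    print(nm,np.round(onb(ct,T(t),z),3)[:2],np.round(onb(cs,S(sd),z),3)[:2])
for nm,t,z in [('pad0',(163,196),.006),('pad1',(210,195),.006),('pad2',(212,297),.006),('pad3',(165,299),.006),('rib a',(170,223),.06),('rib b',(185,222),.06),('rib c',(188,274),.06),('rib d',(173,274),.06)]:
    print(nm,np.round(toz(ct,T(t),z),3))
E
```

```text
[ 0.56250207 -0.00859332  0.06955342] [-0.1  0.   0.1 -0.9  1.1 -0.  -1.1 -0.1 -1.   0.4  0.2  1.6  0.2 -1.4
 -0.3 -0.4]
pinL [-0.048 -0.133] [-0.048 -0.126]
pinR [-0.049  0.129] [-0.05   0.132]
green [-0.098 -0.084] [-0.1   -0.085]
blue [-0.075 -0.005] [-0.076 -0.003]
orange [-0.1    0.065] [-0.102  0.066]
white [-0.019 -0.046] [-0.022 -0.046]
yellow [-0.024  0.013] [-0.024  0.014]
seL [ 0.092 -0.158] [ 0.085 -0.164]
seR [0.119 0.161] [0.116 0.161]
pad0 [0.56  0.411 0.006]
pad1 [0.561 0.337 0.006]
pad2 [0.401 0.334 0.006]
pad3 [0.399 0.406 0.006]
rib a [0.509 0.39  0.06 ]
rib b [0.51  0.367 0.06 ]
rib c [0.431 0.362 0.06 ]
rib d [0.432 0.385 0.06 ]
```

```bash
python3 -m creep '[-15.2,-10.35,0,14.4,-15.2,-10.35,0,14.4,-15.2,-10.35,0,14.4,-15.2,-10.35,0,14.4,-15.2,-10.35,0,14.4,-15.2,-10.35,0,14.4,-15.2,-10.35,0,14.4,-15.2,-10.35,0,14.4,-15.2,-10.35,0,14.4,-15.2,-10.35,0,14.4,-15.2,-10.35,0,14.4,-15.2,-10.35,0,14.4,-15.2,-10.35,0,14.4,-15.2,-10.35,0,14.4,-15.2,-10.35,0,14.4,-15.2,-10.35,0,14.4]' 0 30
python3 - <<'E'
from h import *
im=imaging.read_camera('wrist'); cv2.imwrite('pics/w1.png',im[:,:,::-1]); s=ctrl.get_state(); print(s['qpos'],s['eef_pos'],R.from_quat(s['tcp_rot']).as_matrix().round(4)); 
for r in imaging.silhouettes('wrist','scraper'): print(r['p'],r['uv'],r['mask'].sum())
for r in imaging.silhouettes('wrist','pad'): print(r['p'],r['uv'],r['mask'].sum())
E
```

```text
time: 2.58
eef_pos: [0.4692, 0.312, 0.2313]
tcp_rot: [0.682, 0.731, 0.0, -0.0]
contact_force: [0.5, 0.0, -0.2]
opening: 1.002
[4.06738693e-01 4.15101392e-02 1.85433790e+00 1.69921969e-04
 1.24592920e+00 3.36901065e-01] [0.46912557 0.31198699 0.2312648 ] [[-6.970e-02  9.976e-01 -2.000e-04]
 [ 9.976e-01  6.970e-02  1.000e-04]
 [ 1.000e-04 -2.000e-04 -1.000e+00]]
0.97 [264.5, 115.1] 3012
0.76 [297.2, 16.2] 1509
0.56 [140.1, 76.6] 2603
0.55 [277.3, 134.8] 4712
0.46 [315.8, 288.4] 6576
```

View pics/w1.png

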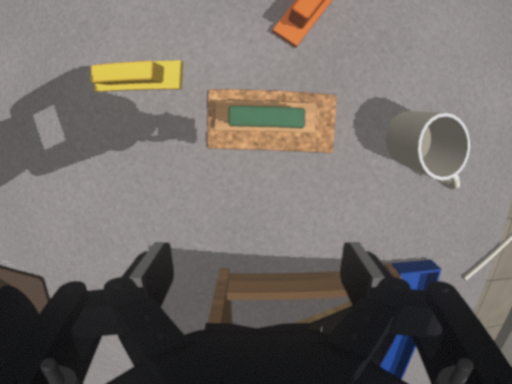

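```bash
python3 - <<'E'
from h import *
im=cv2.imread('pics/w1.png'); cv2.imwrite('pics/w1c.png',cv2.resize(im[75:165,195:350],None,fx=5,fy=5,interpolation=cv2.INTER_CUBIC))
E
```

```text
(no output)
```

View pics/w1c.png

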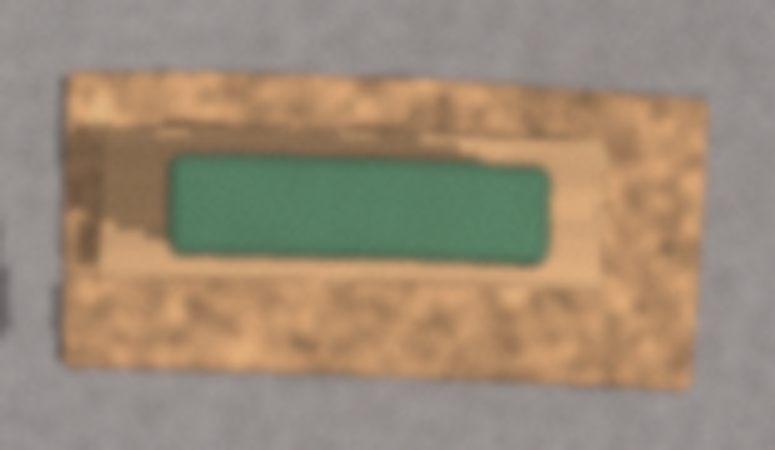

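```bash
python3 - <<'E'
from h import *
c=info('wrist'); C=lambda p:[p[0]/5+195-.4,p[1]/5+75-.4]
def f(ps,z,l):
    P=np.array([toz(c,C(p),z)[:2] for p in ps]); m=P.mean(0); d=(P[1]+P[2]-P[0]-P[3])/2
    w=(P[3]+P[2]-P[0]-P[1])/2
    print(l,m.round(4),'len',np.linalg.norm(d).round(4),'wid',np.linalg.norm(w).round(4),'ang',np.degrees(np.arctan2(d[1],d[0])).round(2),P.round(3).tolist())
f([(168,153),(550,167),(550,265),(170,254)],.066,'rib')
f([(103,126),(603,140),(603,285),(103,275)],.020,'foot')
f([(67,70),(708,98),(690,388),(62,365)],.006,'pad')
s=ctrl.get_state(); r=R.from_quat(s['tcp_rot']).as_matrix()
print(s['eef_pos'],((np.array([.47,.376,.23])-s['eef_pos'])@r/.025).round(2))
E
```

```text
rib [0.4747 0.3779] len 0.0786 wid 0.0207 ang 2.4 [[0.435, 0.387], [0.513, 0.39], [0.515, 0.369], [0.436, 0.366]]
foot [0.4748 0.3785] len 0.1189 wid 0.0354 ang 2.87 [[0.414, 0.393], [0.533, 0.399], [0.536, 0.364], [0.416, 0.358]]
pad [0.4832 0.3735] len 0.1587 wid 0.0739 ang 2.12 [[0.403, 0.407], [0.561, 0.413], [0.564, 0.339], [0.405, 0.334]]
[0.46936253 0.31177455 0.23133344] [2.56 0.2  0.05]
```

```bash
python3 -m creep '[2.63,0.4,3,0.28,2.63,0.4,3,0.28,2.63,0.4,4,0.28,2.63,0.4,5.05,0.28,2.63,0.4,5.05,0.28,2.63,0.4,5.05,0.28,2.63,0.4,5.05,0.28,2.63,0.4,5.05,0.28]' 0 30
python3 - <<'E'
from h import *
im=imaging.read_camera('wrist'); cv2.imwrite('pics/w2.png',im[:,:,::-1]); s=ctrl.get_state(); r=R.from_quat(s['tcp_rot']).as_matrix(); print(s['eef_pos'],np.degrees(np.arctan2(r[1,1],r[0,1])))
c=info('wrist'); print((c[1]-s['eef_pos'])@r, (r.T@c[2]).round(3))
print(proj(c,s['eef_pos']), proj(c,s['eef_pos']+np.array([0,0,.013])+r[:,1]*np.array([[.0425],[-.0425]])))
E
```

```text
time: 3.4
eef_pos: [0.4774, 0.3779, 0.1083]
tcp_rot: [0.692, 0.722, 0.003, 0.001]
contact_force: [-0.4, -0.0, -0.2]
opening: 1.001
[0.47741012 0.37778845 0.10829244] 2.4409856819495865
[ 0.06932676 -0.00034553 -0.142609  ] [[-0.    -0.961 -0.276]
 [ 1.    -0.    -0.   ]
 [ 0.    -0.276  0.961]]
[[257.28566409 246.98649233]] [[341.70761412 256.7169392 ]
 [173.09858456 256.79148378]]
```

View pics/w2.png

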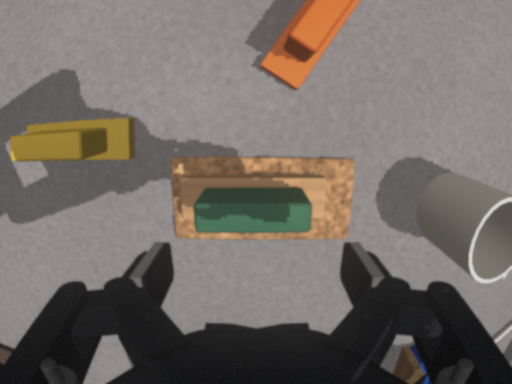

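```bash
python3 -m creep '[0,0,0,0,0,0,0,0,0,0,0,0]'; python3 - <<'E'
from h import *
im=imaging.read_camera('wrist'); cv2.imwrite('pics/w3.png',im[:,:,::-1]); s=ctrl.get_state(); r=R.from_quat(s['tcp_rot']).as_matrix(); print(s['eef_pos'],np.degrees(np.arctan2(r[1,1],r[0,1])),np.degrees(np.arccos(-r[2,2])))
c=info('wrist')
hsv=cv2.cvtColor(im,cv2.COLOR_RGB2HSV); m=cv2.inRange(hsv,(50,60,30),(95,255,255)); m[:150]=0;m[240:]=0;m[:,:170]=0;m[:,360:]=0
for row in (222,226,229): 
    x=np.where(m[row])[0]; 
    if len(x): print(row,x.min(),x.max(),(x.min()+x.max())/2)
print(proj(c,s['eef_pos']))
E
```

```text
time: 3.7
eef_pos: [0.4762, 0.3771, 0.1062]
tcp_rot: [0.692, 0.722, 0.001, 0.0]
contact_force: [-1.2, 0.2, 0.0]
opening: 0.997
[0.47603106 0.37707396 0.10584453] 2.443440043176776 0.06955063993743944
222 197 312 254.5
226 198 312 255.0
229 199 311 255.0
[[257.31945164 247.01779745]]
```

```bash
python3 -m creep '[0,-0.02,0.5,0,0,-0.02,1,0,0,-0.02,1.3,0,0,-0.02,1.6,0,0,-0.02,1.9,0,0,-0.02,2.2,0,0,-0.02,2.5,0,0,-0.02,2.8,0,0,-0.02,2.8,0,0,-0.02,2.8,0]'; python3 - <<'E'
from h import *
im=imaging.read_camera('wrist'); cv2.imwrite('pics/w4.png',im[:,:,::-1]); s=ctrl.get_state(); print(s['eef_pos'],s['contact_force'],s['wrist_torque'])
im=imaging.read_camera('side'); cv2.imwrite('pics/s4.png',cv2.resize(im[100:200,160:310],None,fx=5,fy=5,interpolation=cv2.INTER_CUBIC)[:,:,::-1])
E
```

```text
time: 4.58
eef_pos: [0.4749, 0.3769, 0.0344]
tcp_rot: [0.692, 0.722, -0.001, -0.0]
contact_force: [-0.4, -0.0, 0.9]
opening: 0.998
[0.47530736 0.37711424 0.0350926 ] [-0.95604368 -0.2727517   0.33170964] [-0.01006061  0.0065674   0.00692321]
```

View pics/w4.png

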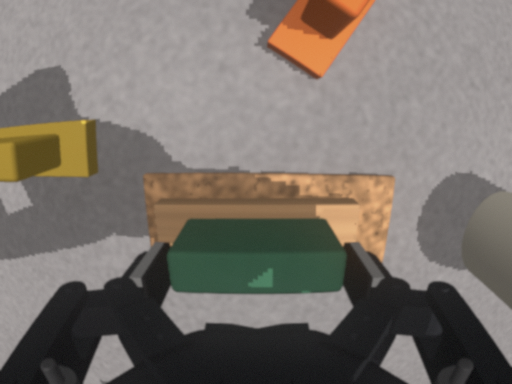

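View pics/s4.png

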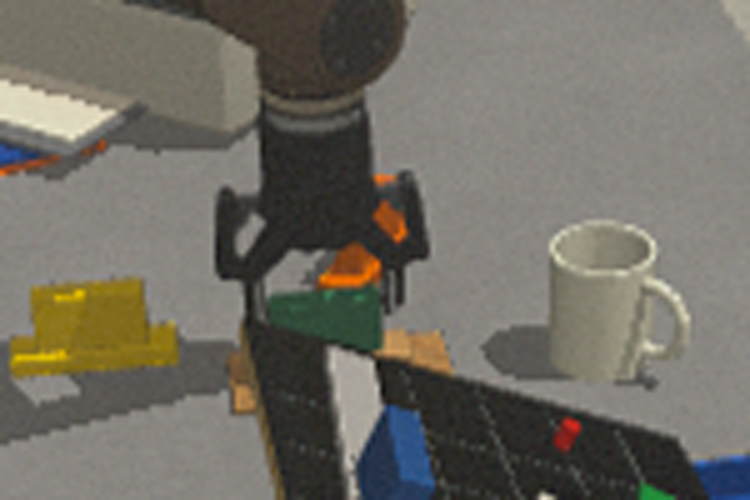

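```bash
python3 -m creep '[0,0,0.2,0,0,0,0.4,0,0,0,0.6,0,0,0,0.8,0,0,0,0.8,0,0,0,0.8,0]'; python3 - <<'E'
from h import *
s=ctrl.get_state(); print(s['eef_pos'],s['contact_force'],s['wrist_torque'])
E
```

```text
time: 5.18
eef_pos: [0.4747, 0.3768, 0.0143]
tcp_rot: [0.692, 0.722, -0.001, -0.0]
contact_force: [-0.0, -0.6, -0.1]
opening: 0.998
[0.47474077 0.37681096 0.01432855] [-0.02928039 -0.60110067 -0.11514171] [ 0.03427134  0.05329116 -0.00802567]
```

```bash
python3 -m creep '[0,0,0,0,0,0,0,0,0,0,0,0,0,0,0,0,0,0,0,0,0,0,0,0]' 255 30; python3 -m creep '[0,0,-0.5,0,0,0,-1,0,0,0,-1.6,0,0,0,-2.4,0,0,0,-3.2,0,0,0,-4,0,0,0,-4,0,0,0,-4,0]'; python3 - <<'E'
from h import *
im=imaging.read_camera('wrist'); cv2.imwrite('pics/w5.png',im[:,:,::-1]); s=ctrl.get_state(); print(s['eef_pos'],s['contact_force'],s['wrist_torque'])
im=imaging.read_camera('side'); cv2.imwrite('pics/s5.png',cv2.resize(im[80:180,160:310],None,fx=5,fy=5,interpolation=cv2.INTER_CUBIC)[:,:,::-1])
E
```

```text
time: 5.68
eef_pos: [0.4752, 0.377, 0.015]
tcp_rot: [0.692, 0.722, -0.0, -0.0]
contact_force: [-0.1, 0.3, -2.0]
opening: 0.935
time: 6.35
eef_pos: [0.4765, 0.3778, 0.1178]
tcp_rot: [0.692, 0.722, 0.002, 0.001]
contact_force: [-0.5, 0.1, -1.7]
opening: 0.931
[0.47529731 0.37711622 0.11572971] [-1.19248893 -0.2516672  -1.91288826] [-0.0555759   0.01560662 -0.00655425]
```

View pics/w5.png

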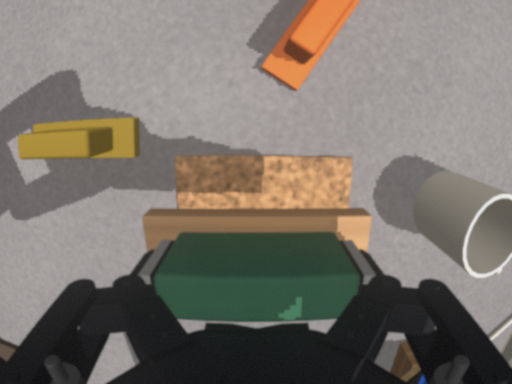

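View pics/s5.png

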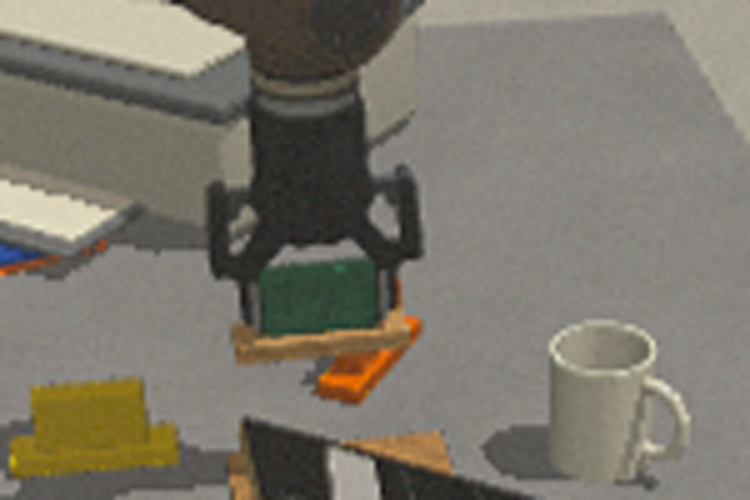

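```bash
cat >> h.py <<'E'
H=.0397; PV=.031
def tcp_for(x,y,z=0,h=None):
    h=H if h is None else h
    M,o=board(*np.load('board.npy')); return o+M@np.array([x,y,z+h])-np.array([0,0,PV])
def units(target,yang=None):
    s=ctrl.get_state(); r=R.from_quat(s['tcp_rot']).as_matrix(); d=(np.array(target)-s['eef_pos'])@r/.025
    a=np.degrees(np.arctan2(r[1,1],r[0,1])); t=None if yang is None else (a-yang)/5
    return d.round(3),t,s['eef_pos'].round(4)
E
python3 - <<'E'
from h import *
p=tcp_for(.035,-.048); print(p, tcp_for(-.145,-.048),tcp_for(.035,.048))
q=p.copy(); q[2]=.28; print(units(q,-86.01))
print(ctrl.get_state()['time'])
E
```

```text
[0.54495313 0.03830046 0.14021637] [0.70664172 0.04956463 0.06192258] [ 0.55162487 -0.05746742  0.14021637]
(array([-13.648,   2.225,  -6.62 ]), np.float64(17.693615796097987), array([0.4746, 0.3767, 0.1144]))
6.45
```

```bash
python3 -m creep '[0,0,-1.6,0.5,0,0,-3.2,2,0,0,-4.8,3.5,0,0,-6.6,5,-1.5,0.25,-6.6,6.5,-3,0.5,-6.6,8,-4.5,0.75,-6.6,9.5,-6,1,-6.6,11,-7.5,1.25,-6.6,12.5,-9,1.5,-6.6,14,-10.5,1.75,-6.6,15.5,-12,2,-6.6,17,-13.65,2.22,-6.6,17.69,-13.65,2.22,-6.6,17.69,-13.65,2.22,-6.6,17.69,-13.65,2.22,-6.6,17.69,-13.65,2.22,-6.6,17.69]'; python3 - <<'E'
from h import *
im=imaging.read_camera('wrist'); cv2.imwrite('pics/w6.png',im[:,:,::-1]); s=ctrl.get_state(); print(s['qpos'],s['contact_force'],s['wrist_torque'])
im=imaging.read_camera('side'); cv2.imwrite('pics/s6.png',cv2.resize(im[80:300,150:400],None,fx=3,fy=3,interpolation=cv2.INTER_CUBIC)[:,:,::-1])
print(units(tcp_for(.035,-.048),-86.01))
E
```

```text
time: 7.87
eef_pos: [0.5447, 0.0397, 0.279]
tcp_rot: [0.999, 0.036, -0.001, -0.0]
contact_force: [0.4, 0.4, -1.5]
opening: 0.931
[-1.12799282e-01 -3.26387864e-02  1.84040883e+00  2.94377252e-04
  1.33521113e+00  1.38546680e+00] [ 0.33789592  1.47963211 -1.95350458] [ 0.04641399  0.02380006 -0.01292584]
(array([1.000e-03, 6.900e-02, 5.576e+00]), np.float64(0.034682988134707673), array([0.5449, 0.04  , 0.2796]))
```

View pics/w6.png

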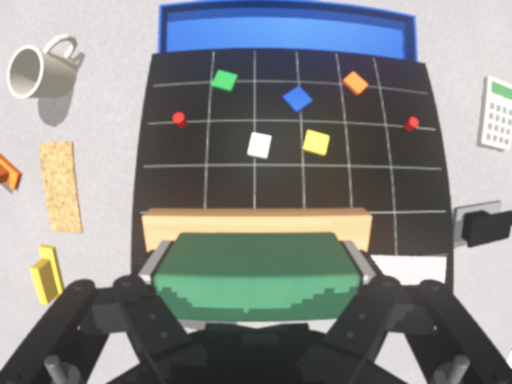

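View pics/s6.png

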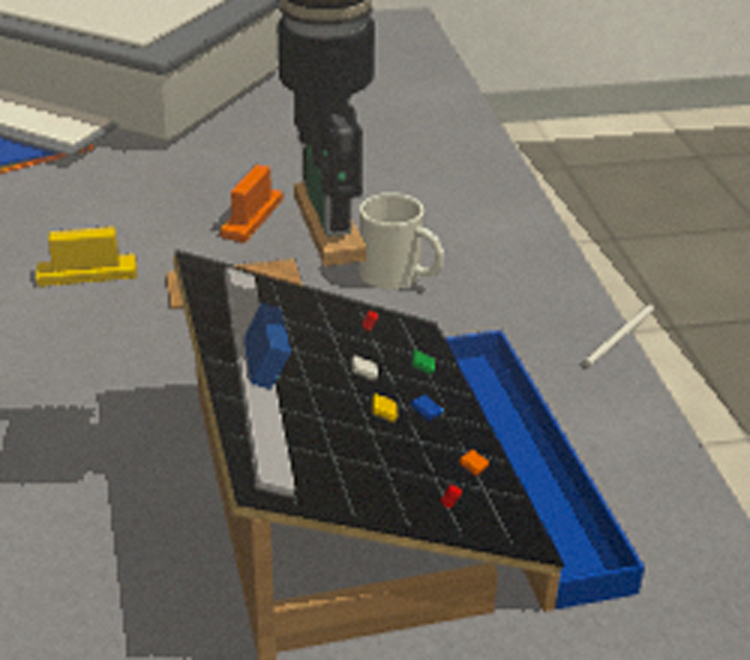

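```bash
python3 - <<'E'
from h import *
M,o=board(*np.load('board.npy')); c=info('wrist')
onb=lambda uv,z: ((toplane(c,uv,o+M[:,2]*z,M[:,2])-o)@M).round(4)[:2]
for n,uv,z in [('LL',(152,52),0),('LR',(425,63),0),('pinLbase',(179,126),0),('pinLtop',(180,117),.016),('pinRbase',(410,129),0),('pinRtop',(414,120),.016),('green',(225,79),.007),('blue',(297,98),.007),('orange',(355,82),.007),('white',(260,145),.007),('yellow',(316,142),.007),('seR',(446,255),.004)]: print(n,onb(uv,z))
im=cv2.imread('pics/w6.png'); cv2.imwrite('pics/w6c.png',cv2.resize(im[30:170,140:440],None,fx=2.6,fy=2.6,interpolation=cv2.INTER_CUBIC))
E
```

```text
LL [-0.1539 -0.182 ]
LR [-0.1529  0.1796]
pinLbase [-0.0468 -0.1343]
pinLtop [-0.0502 -0.1295]
pinRbase [-0.0499  0.1326]
pinRtop [-0.0546  0.1304]
green [-0.1011 -0.0847]
blue [-0.0767 -0.0049]
orange [-0.1027  0.0654]
white [-0.0209 -0.0455]
yellow [-0.0252  0.013 ]
seR [0.0989 0.1658]
```

View pics/w6c.png

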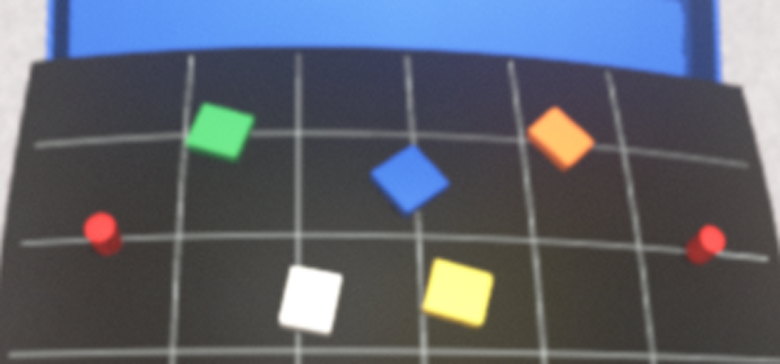

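```bash
python3 -m creep '[0,0.05,1.2,0,0,0.06,2.4,0,0,0.06,3.6,0,0,0.06,4.4,0,0,0.06,4.8,0,0,0.06,5.1,0,0,0.06,5.1,0,0,0.06,5.1,0,0,0.06,5.1,0]'; python3 - <<'E'
from h import *
s=ctrl.get_state(); print(s['contact_force'],s['wrist_torque'])
im=imaging.read_camera('side'); cv2.imwrite('pics/s7.png',cv2.resize(im[120:280,180:380],None,fx=3.5,fy=3.5,interpolation=cv2.INTER_CUBIC)[:,:,::-1])
print(units(tcp_for(.035,-.048),-86.01))
E
```

```text
time: 8.72
eef_pos: [0.5467, 0.0371, 0.1545]
tcp_rot: [0.999, 0.035, 0.002, 0.0]
contact_force: [-0.4, -1.0, -1.3]
opening: 0.933
[-0.44736369 -0.98927901 -1.3365845 ] [-0.01106978  0.04400433 -0.01078629]
(array([-0.067, -0.058,  0.574]), np.float64(0.007334401135159397), array([0.5467, 0.037 , 0.1546]))
```

View pics/s7.png

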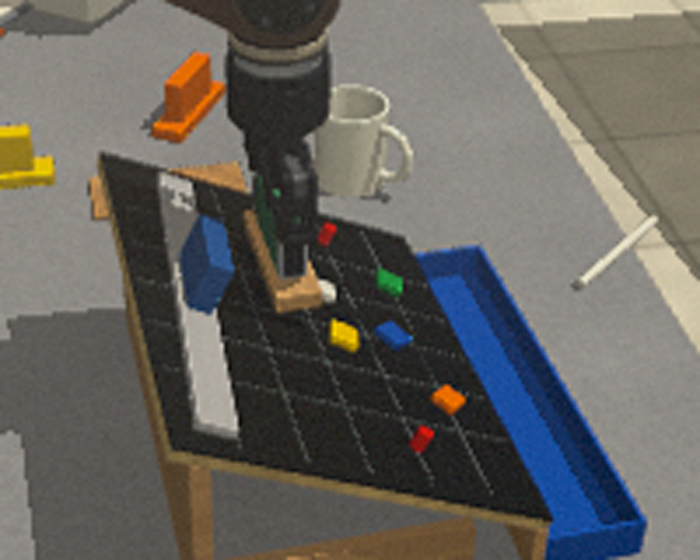

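```bash
python3 -m creep '[0,0,0.2,0,0,0,0.35,0,0,0,0.45,0,0,0,0.55,0,0,0,0.6,0,0,0,0.6,0,0,0,0.6,0]'; python3 - <<'E'
from h import *
s=ctrl.get_state(); print(s['contact_force'],s['wrist_torque'])
im=imaging.read_camera('side'); cv2.imwrite('pics/s8.png',cv2.resize(im[140:260,200:350],None,fx=4.8,fy=4.8,interpolation=cv2.INTER_CUBIC)[:,:,::-1])
im=imaging.read_camera('wrist'); cv2.imwrite('pics/w8.png',im[:,:,::-1])
print(units(tcp_for(.035,-.048),-86.01))
E
```

```text
time: 9.35
eef_pos: [0.5482, 0.0369, 0.1431]
tcp_rot: [0.999, 0.035, 0.003, 0.0]
contact_force: [-3.6, 1.2, 16.3]
opening: 0.934
[-3.60497617  1.22648947 16.32229745] [0.20680539 0.85226368 0.03036929]
(array([-0.127, -0.065,  0.112]), np.float64(0.003116904264228992), array([0.5482, 0.0369, 0.1431]))
```

View pics/s8.png

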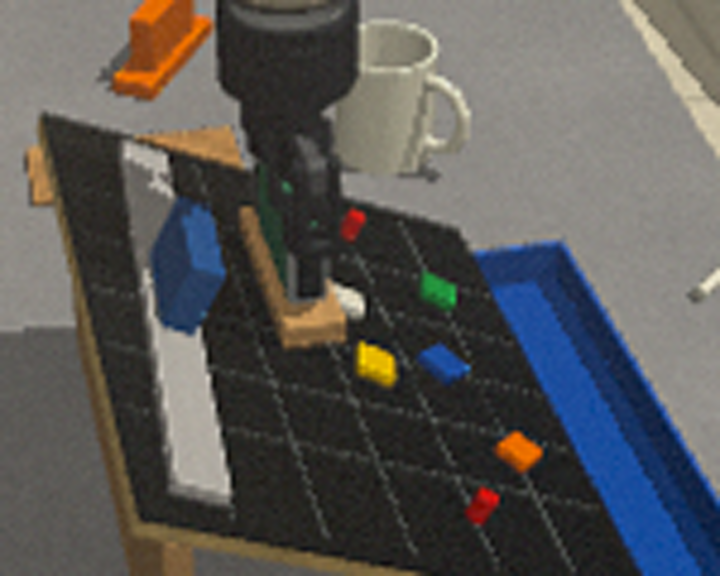

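View pics/w8.png

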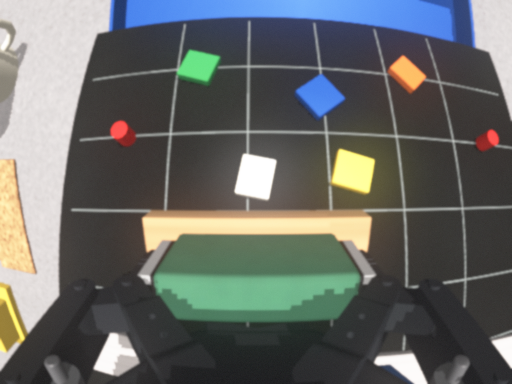

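```bash
python3 -m creep '[0,0,-0.4,0,0,0,-0.9,0,-0.3,0,-0.9,0,-0.6,0,-0.9,0,-0.6,0,-0.8,0,-0.6,0,-0.65,0,-0.6,0,-0.58,0,-0.6,0,-0.58,0,-0.6,0,-0.58,0]'; python3 - <<'E'
from h import *
s=ctrl.get_state(); print(s['contact_force'],s['wrist_torque'],s['eef_pos'])
E
```

```text
time: 10.2
eef_pos: [0.5303, 0.036, 0.1518]
tcp_rot: [0.999, 0.035, -0.0, -0.0]
contact_force: [-1.3, 1.0, 0.9]
opening: 0.936
[-1.28634252  0.95793915  0.85123635] [-0.01249492  0.1807231  -0.0032846 ] [0.53031401 0.03597634 0.15183649]
```

```bash
python3 -m creep '[0,0,0,0,0,0,0,0,0,0,0,0,0,0,0,0,0,0,0,0]' 0 20; python3 - <<'E'
from h import *
s=ctrl.get_state(); print(s['contact_force'],s['wrist_torque'],s['eef_pos'])
im=imaging.read_camera('side'); cv2.imwrite('pics/s9.png',cv2.resize(im[140:260,200:350],None,fx=4.8,fy=4.8,interpolation=cv2.INTER_CUBIC)[:,:,::-1])
im=imaging.read_camera('wrist'); cv2.imwrite('pics/w9.png',im[:,:,::-1])
E
```

```text
time: 10.62
eef_pos: [0.5305, 0.0359, 0.1521]
tcp_rot: [0.999, 0.035, 0.0, 0.0]
contact_force: [0.6, 0.0, 0.7]
opening: 0.997
[0.57398583 0.02894879 0.66440515] [0.0452445  0.02330464 0.01467354] [0.53054296 0.03590503 0.15206373]
```

View pics/s9.png

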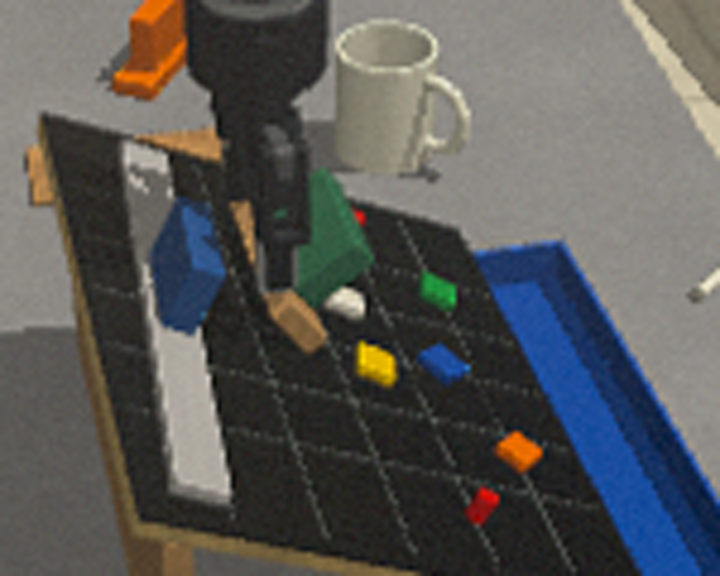

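View pics/w9.png

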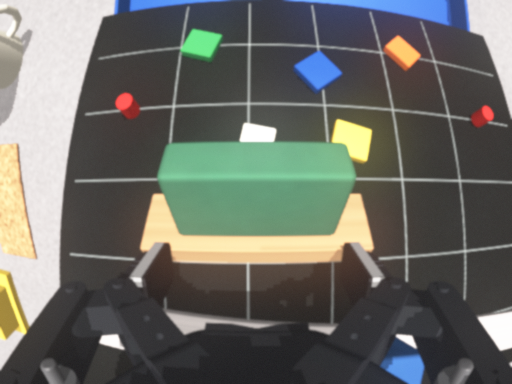

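```bash
python3 - <<'E'
from h import *
M,o=board(*np.load('board.npy')); c=info('wrist')
onb=lambda uv,z: ((toplane(c,uv,o+M[:,2]*z,M[:,2])-o)@M).round(4)[:2]
for n,uv,z in [('fl',(153,195),.014),('rl',(141,250),.014),('fr',(360,195),.014),('rr',(373,250),.014),('pinLtop',(126,100),.016),('pinRtop',(485,112),.016),('ribtl',(163,143),.06),('ribtr',(352,143),.06)]: print(n,onb(uv,z))
s=ctrl.get_state(); p=s['eef_pos']+[0,0,PV]; print('pads in board',(p-o)@M)
E
```

```text
fl [ 0.0112 -0.1052]
rl [ 0.0427 -0.1113]
fr [0.0112 0.0133]
rr [0.0428 0.0201]
pinLtop [-0.0504 -0.1297]
pinRtop [-0.0523  0.1267]
ribtl [-0.0031 -0.0856]
ribtr [-0.0032 -0.0055]
pads in board [ 0.05330767 -0.04663394  0.04403567]
```

```bash
python3 - <<'E'
from h import *
im=imaging.read_camera('side'); cv2.imwrite('pics/s10.png',cv2.resize(im[165:225,230:290],None,fx=9,fy=9,interpolation=cv2.INTER_CUBIC)[:,:,::-1])
im=imaging.read_camera('top'); cv2.imwrite('pics/t10.png',cv2.resize(im[120:230,210:340],None,fx=5,fy=5,interpolation=cv2.INTER_CUBIC)[:,:,::-1])
E
```

```text
(no output)
```

View pics/s10.png

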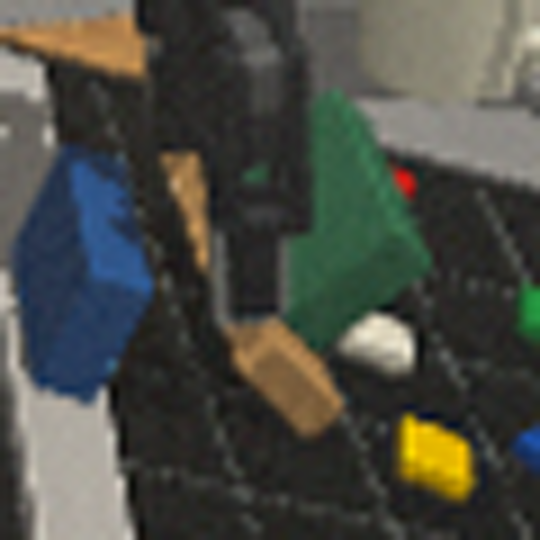

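View pics/t10.png

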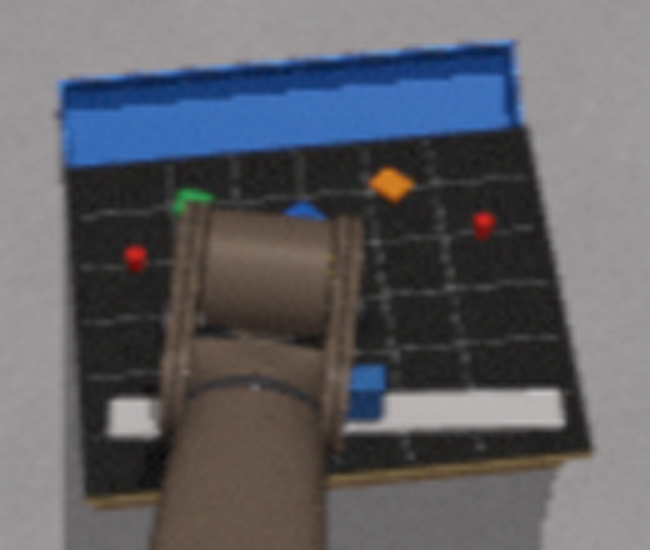

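```bash
python3 -m creep '[0,0,0.1,0,0,0,0.2,0,0,0,0.3,0,0,0,0.4,0,0,0,0.4,0,0,0,0.4,0]'; python3 - <<'E'
from h import *
s=ctrl.get_state(); print(s['contact_force'],s['wrist_torque'],s['eef_pos'])
im=imaging.read_camera('side'); cv2.imwrite('pics/s11.png',cv2.resize(im[165:225,230:290],None,fx=9,fy=9,interpolation=cv2.INTER_CUBIC)[:,:,::-1])
im=imaging.read_camera('wrist'); cv2.imwrite('pics/w11.png',im[:,:,::-1])
E
```

```text
time: 11.32
eef_pos: [0.5371, 0.0362, 0.1518]
tcp_rot: [0.999, 0.035, 0.009, 0.0]
contact_force: [-2.2, 3.6, 27.4]
opening: 0.998
[-2.17383658  3.60157056 27.39724999] [0.49670094 0.19924999 0.01731769] [0.53706344 0.03623009 0.15184143]
```

View pics/s11.png

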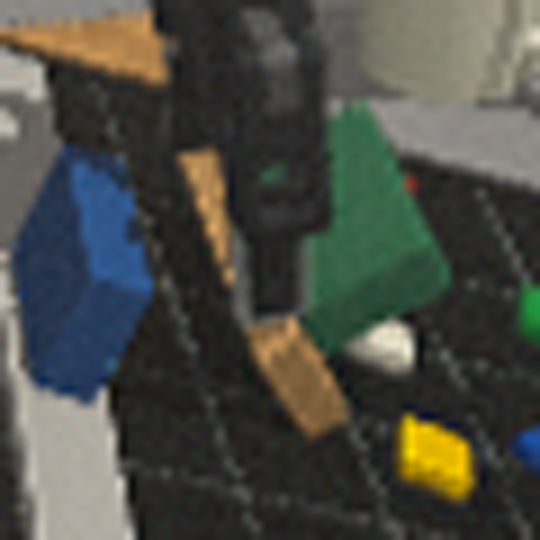

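View pics/w11.png

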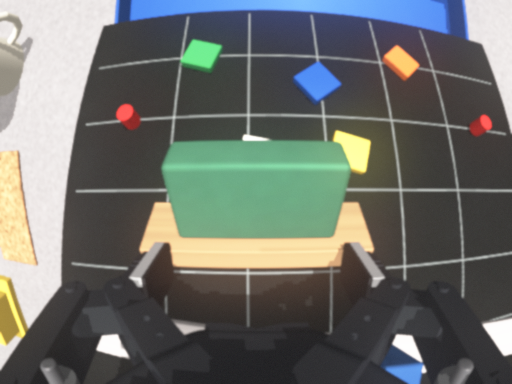

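```bash
python3 - <<'E'
import cv2
im=cv2.imread('pics/w11.png'); cv2.imwrite('pics/w11c.png',cv2.resize(im[130:290,120:400],None,fx=2.8,fy=2.8,interpolation=cv2.INTER_CUBIC))
im=cv2.imread('pics/w9.png'); cv2.imwrite('pics/w9c.png',cv2.resize(im[130:290,120:400],None,fx=2.8,fy=2.8,interpolation=cv2.INTER_CUBIC))
E
```

```text
(no output)
```

View pics/w11c.png

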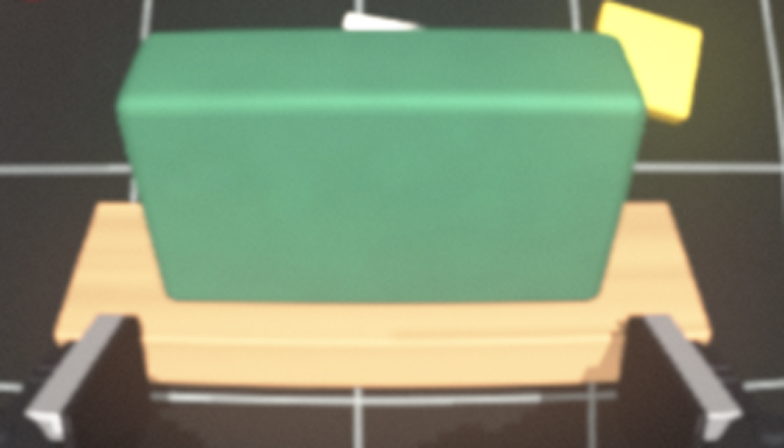

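View pics/w9c.png

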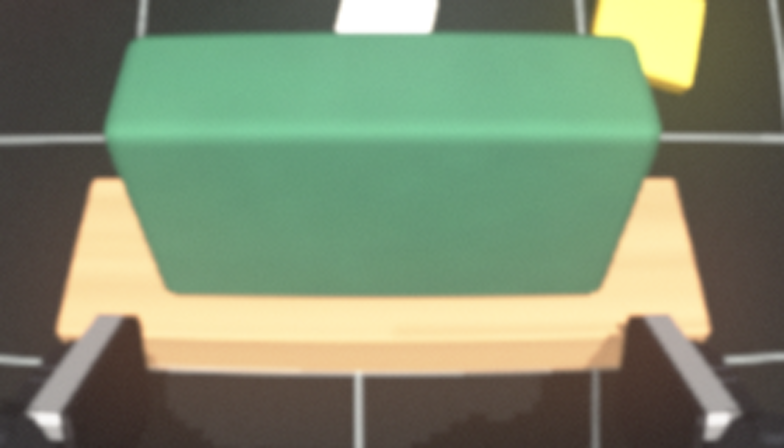

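```bash
cat > fit.py <<'E'
from h import *
from scipy.optimize import least_squares
def fit(c,obs):
    M,o=board(*np.load('board.npy'))
    P=np.array([p for p,_ in obs]); U=np.array([u for _,u in obs])
    def pts(v):  # board-frame x,y,z origin, tilt th about board y (positive = forward/downhill), yaw
        Rm=R.from_euler('ZY',[v[4],-v[3]]).as_matrix()
        return (P@Rm.T+v[:3])@M.T+o
    s=least_squares(lambda v:(proj(c,pts(v))-U).ravel(),[.03,-.05,.01,.2,0])
    v=s.x; print('board x,y,z',v[:3].round(4),'tilt deg',np.degrees(v[3:]).round(1),'res',np.abs(s.fun).max().round(1))
    for n,q in [('frontbot',(-.018,0,0)),('rearbot',(.018,0,0)),('reartop',(.018,0,.014)),('ribtopfront',(-.011,0,.06))]:
        Rm=R.from_euler('ZY',[v[4],-v[3]]).as_matrix(); b=Rm@np.array(q)+v[:3]; print(n,b.round(4),(M@b+o).round(4))
    return v
E
python3 - <<'E'
from fit import *
C=lambda p:[p[0]/2.8+120-.3,p[1]/2.8+130-.3]
c=info('wrist')
K,o_,A,f=c
def obs(L): return [(np.array(p),C(u)) for p,u in L]
hy=.04; fy=.06
# image left = board -y
pts=lambda a: [((-.011,-hy,.06),a[0]),((-.011,hy,.06),a[1]),((.011,-hy,.06),a[2]),((.011,hy,.06),a[3]),((.011,-hy,.014),a[4]),((.011,hy,.014),a[5]),((-.018,-fy,.014),a[6]),((-.018,fy,.014),a[7]),((.018,-fy,.014),a[8]),((.018,fy,.014),a[9])]
print('now'); fit(c,obs(pts([(147,34),(615,34),(118,105),(645,105),(168,300),(602,300),(97,204),(668,204),(55,338),(710,338)])))
# w9: camera pose offset from now by TCP shift
s=ctrl.get_state(); 
o9=np.array([.53054,.0359,.15206]); off=np.array(o_)-s['eef_pos']
r=R.from_quat(s['tcp_rot']).as_matrix(); 
c9=(K,o9+np.array([.0693*.9976+.0003*.07,.0693*.0695,.1426]),c[2],f)
print('w9 (approx)'); fit(c9,obs(pts([(135,38),(625,38),(107,133),(658,133),(170,294),(600,294),(92,180),(675,180),(57,338),(710,338)])))
print(s['eef_pos'],ctrl.get_state()['tcp_rot'])
E
```

```text
now
board x,y,z [ 0.0307 -0.0459  0.0083] tilt deg [38.7  0.1] res 3.2
frontbot [ 0.0167 -0.0459 -0.003 ] [0.5431 0.0361 0.1248]
rearbot [ 0.0448 -0.0459  0.0195] [0.5276 0.035  0.1573]
reartop [ 0.036  -0.0459  0.0305] [0.5402 0.0359 0.1633]
ribtopfront [-0.0154 -0.0459  0.0483] [0.594  0.0397 0.157 ]
w9 (approx)
board x,y,z [ 0.0298 -0.0464  0.0055] tilt deg [28.5  0.1] res 3.1
frontbot [ 0.014  -0.0464 -0.0031] [0.5453 0.0368 0.1236]
rearbot [ 0.0457 -0.0464  0.0141] [0.5244 0.0352 0.1528]
reartop [ 0.039  -0.0464  0.0264] [0.5357 0.036  0.161 ]
ribtopfront [-0.0085 -0.0465  0.053 ] [0.5899 0.0399 0.1643]
[0.53706674 0.03623987 0.15182927] [9.99353467e-01 3.48936902e-02 8.66313807e-03 1.67833831e-04]
```

```bash
python3 -m creep '[-0.08,0,0,0,-0.16,0,0,0,-0.24,0,0,0,-0.3,0,0,0,-0.3,0,0,0,-0.3,0,0,0]'; python3 - <<'E'
from h import *
s=ctrl.get_state(); print(s['contact_force'],s['wrist_torque'],s['eef_pos'])
im=imaging.read_camera('wrist'); cv2.imwrite('pics/w12c.png',cv2.resize(im[130:290,120:400],None,fx=2.8,fy=2.8,interpolation=cv2.INTER_CUBIC)[:,:,::-1])
E
```

```text
time: 11.92
eef_pos: [0.5227, 0.0355, 0.142]
tcp_rot: [0.999, 0.035, -0.0, 0.0]
contact_force: [-1.0, 1.1, -0.4]
opening: 1.002
[-0.96052445  1.06246609 -0.35670233] [-0.0148163   0.0143074  -0.00812013] [0.52271981 0.03546831 0.14202298]
```

View pics/w12c.png

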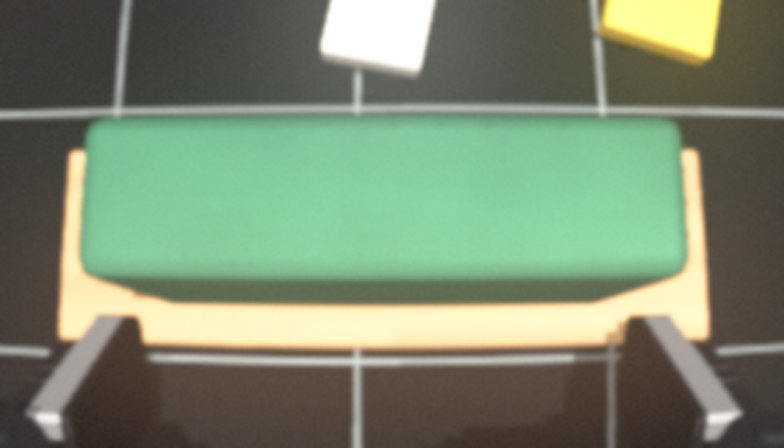

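Excellent – it snapped back flat. Check its pose by fit.

```bash
python3 - <<'E'
from fit import *
C=lambda p:[p[0]/2.8+120-.3,p[1]/2.8+130-.3]
c=info('wrist'); hy=.04; fy=.06
pts=lambda a: [((-.011,-hy,.06),a[0]),((-.011,hy,.06),a[1]),((.011,-hy,.06),a[2]),((.011,hy,.06),a[3]),((.011,-hy,.014),a[4]),((.011,hy,.014),a[5]),((-.018,-fy,.014),a[6]),((-.018,fy,.014),a[7]),((.018,-fy,.014),a[8]),((.018,fy,.014),a[9])]
v=fit(c,[(np.array(p),C(u)) for p,u in pts([(88,118),(680,118),(82,272),(686,272),(172,302),(596,302),(68,150),(698,150),(58,338),(710,338)])])
M,o=board(*np.load('board.npy')); s=ctrl.get_state(); e=s['eef_pos']
print('tip(+13)',((e+[0,0,.013]-o)@M).round(4),'pad(+32)',((e+[0,0,.032]-o)@M).round(4))
E
```

```text
board x,y,z [ 0.0277 -0.046  -0.0025] tilt deg [2.6 0. ] res 2.5
frontbot [ 0.0097 -0.046  -0.0033] [0.5492 0.0366 0.1215]
rearbot [ 0.0456 -0.046  -0.0016] [0.5176 0.0344 0.1386]
reartop [ 0.045  -0.046   0.0123] [0.5242 0.0348 0.1509]
ribtopfront [ 0.014 -0.046  0.057] [0.5715 0.0381 0.1777]
tip(+13) [ 0.048  -0.0467  0.0148] pad(+32) [ 0.0563 -0.0467  0.0319]
```

```bash
python3 -m creep '[0.2,0,-0.1,0,0.5,0,0,0,0.8,0,0.09,0,1.05,0,0.21,0,1.05,0,0.21,0,1.05,0,0.21,0,1.05,0,0.21,0]'; python3 - <<'E'
from h import *
s=ctrl.get_state(); print(s['contact_force'],s['wrist_torque'],s['eef_pos'])
M,o=board(*np.load('board.npy')); e=s['eef_pos']
print('pad(+32)',((e+[0,0,.032]-o)@M).round(4))
im=imaging.read_camera('wrist'); cv2.imwrite('pics/w13.png',im[:,:,::-1])
im=imaging.read_camera('side'); cv2.imwrite('pics/s13.png',cv2.resize(im[165:225,230:290],None,fx=9,fy=9,interpolation=cv2.INTER_CUBIC)[:,:,::-1])
E
```

```text
time: 12.55
eef_pos: [0.549, 0.0373, 0.1363]
tcp_rot: [0.999, 0.035, -0.001, -0.0]
contact_force: [0.2, -0.9, -0.0]
opening: 0.998
[ 0.24519454 -0.91647325 -0.03892758] [ 0.03711313 -0.03388455 -0.02644974] [0.5489683  0.03732873 0.13632988]
pad(+32) [ 0.0302 -0.0468  0.0388]
```

View pics/w13.png

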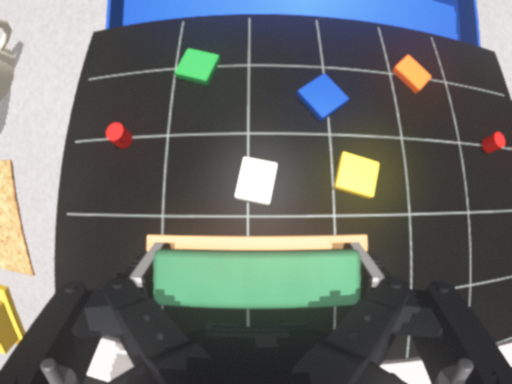

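View pics/s13.png

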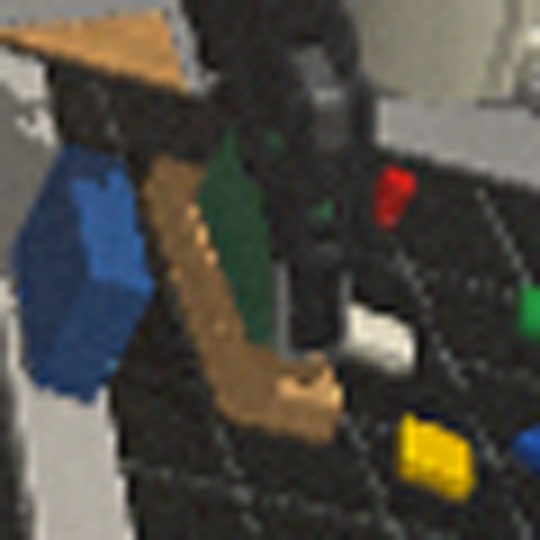

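```bash
python3 -m creep '[0,0,0,0,0,0,0,0,0,0,0,0,0,0,0,0,0,0,0.05,0,0,0,0.08,0,0,0,0.08,0]' 255 50; python3 - <<'E'
from h import *
s=ctrl.get_state(); print(s['contact_force'],s['wrist_torque'],s['eef_pos'])
im=imaging.read_camera('wrist'); cv2.imwrite('pics/w14.png',im[:,:,::-1])
E
```

```text
time: 13.23
eef_pos: [0.55, 0.0372, 0.1367]
tcp_rot: [0.999, 0.035, 0.001, 0.0]
contact_force: [-1.5, 0.6, 6.1]
opening: 0.928
[-1.52987127  0.62804002  6.12290194] [ 0.0400135   0.31405383 -0.01063498] [0.55000835 0.03720105 0.13668758]
```

View pics/w14.png

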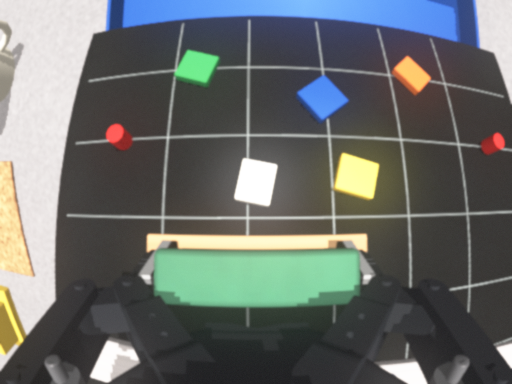

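```bash
python3 -m creep '[0.2,0,0.1,0,0.5,0,0.24,0,0.8,0,0.39,0,1.1,0,0.53,0,1.4,0,0.68,0,1.7,0,0.82,0,2.0,0,0.97,0,2.3,0,1.11,0,2.6,0,1.26,0,2.9,0,1.4,0,2.9,0,1.4,0]'; python3 - <<'E'
from h import *
s=ctrl.get_state(); print(s['contact_force'],s['wrist_torque'],s['eef_pos'])
im=imaging.read_camera('wrist'); cv2.imwrite('pics/w15.png',im[:,:,::-1])
im=imaging.read_camera('side'); cv2.imwrite('pics/s15.png',cv2.resize(im[140:260,200:350],None,fx=4.8,fy=4.8,interpolation=cv2.INTER_CUBIC)[:,:,::-1])
E
```

```text
time: 14.2
eef_pos: [0.6241, 0.0421, 0.1016]
tcp_rot: [0.999, 0.035, 0.002, 0.0]
contact_force: [0.3, 0.1, 6.7]
opening: 0.929
[0.28225776 0.05153637 6.73220801] [ 0.01646369 -0.17637701  0.00149255] [0.62409884 0.04209544 0.10163747]
```

View pics/w15.png

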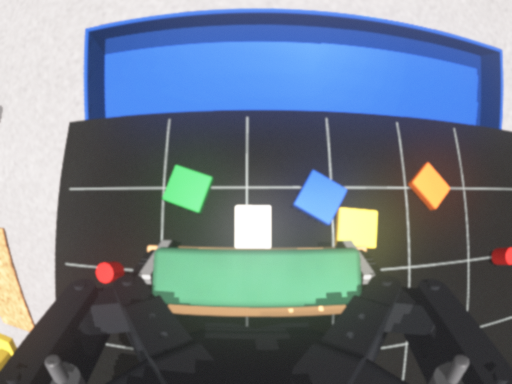

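View pics/s15.png

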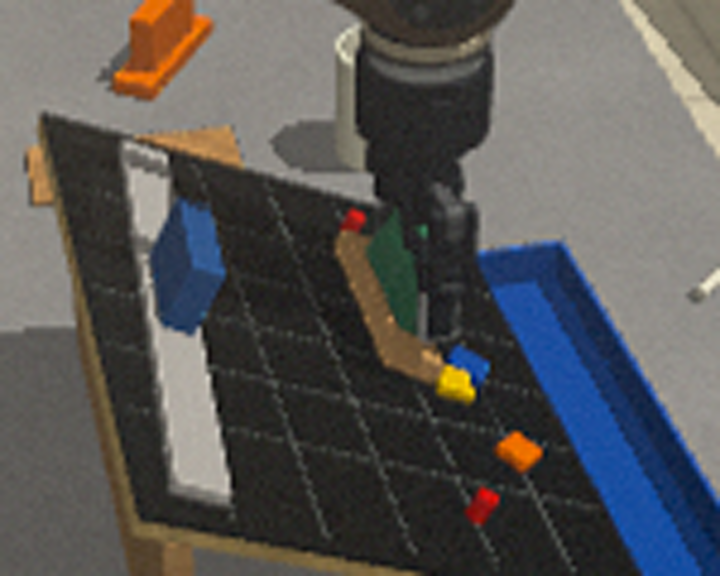

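```bash
python3 - <<'E'
import cv2
im=cv2.imread('pics/w15.png'); cv2.imwrite('pics/w15c.png',cv2.resize(im[190:330,120:400],None,fx=2.8,fy=2.8,interpolation=cv2.INTER_CUBIC))
im=cv2.imread('pics/w14.png'); cv2.imwrite('pics/w14c.png',cv2.resize(im[190:330,120:400],None,fx=2.8,fy=2.8,interpolation=cv2.INTER_CUBIC))
E
```

```text
(no output)
```

View pics/w15c.png

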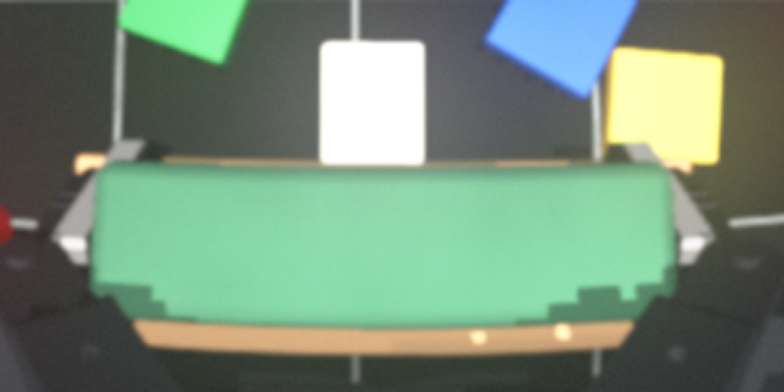

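View pics/w14c.png

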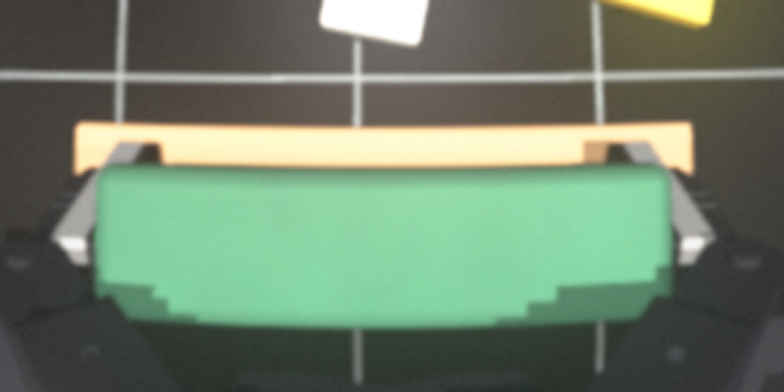

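```bash
python3 - <<'E'
from fit import *
C=lambda p:[p[0]/2.8+120-.3,p[1]/2.8+190-.3]
K,o_,A,f=info('wrist'); hy=.04; fy=.06
e15=np.array([.6241,.0421,.1016]); e14=np.array([.55,.0372,.1367])
print('15');c=(K,o_,A,f)
fit(c,[(np.array(p),C(u)) for p,u in [((-.011,-hy,.06),(98,165)),((-.011,hy,.06),(672,165)),((.011,0,.06),(370,327)),((-.018,-fy,.014),(76,154)),((-.018,fy,.014),(692,160)),((.018,0,.014),(370,354))]])
c=(K,o_+e14-ctrl.get_state()['eef_pos'],A,f)
print('14');fit(c,[(np.array(p),C(u)) for p,u in [((-.011,-hy,.06),(98,165)),((-.011,hy,.06),(672,165)),((.011,0,.06),(370,328)),((-.018,-fy,.014),(76,123)),((-.018,fy,.014),(692,123))]])
E
```

```text
15
board x,y,z [-0.0465 -0.0464  0.0008] tilt deg [ 7.9 -0.8] res 2.8
frontbot [-0.0643 -0.0462 -0.0017] [0.6163 0.0414 0.0907]
rearbot [-0.0286 -0.0466  0.0032] [0.5864 0.0398 0.1107]
reartop [-0.0306 -0.0466  0.0171] [0.5941 0.0403 0.1223]
ribtopfront [-0.0656 -0.0461  0.0587] [0.6437 0.0433 0.1445]
14
board x,y,z [ 0.0269 -0.0463 -0.002 ] tilt deg [-0.8 -0.3] res 3.6
frontbot [ 0.0089 -0.0462 -0.0018] [0.5505 0.0369 0.1225]
rearbot [ 0.0449 -0.0464 -0.0022] [0.518  0.0348 0.1377]
reartop [ 0.0451 -0.0464  0.0117] [0.5239 0.0353 0.1504]
ribtopfront [ 0.0167 -0.0463  0.0581] [0.5695 0.0383 0.1798]
```

```bash
python3 -m creep '[-0.1,0,-0.05,0,-0.2,0,-0.1,0,-0.3,0,-0.145,0,-0.4,0,-0.19,0,-0.4,0,-0.19,0,-0.4,0,-0.19,0]' 255 20; python3 - <<'E'
from h import *
s=ctrl.get_state(); print(s['contact_force'],s['wrist_torque'],s['eef_pos'])
im=imaging.read_camera('wrist'); cv2.imwrite('pics/w16c.png',cv2.resize(im[190:330,120:400],None,fx=2.8,fy=2.8,interpolation=cv2.INTER_CUBIC)[:,:,::-1])
E
```

```text
time: 14.8
eef_pos: [0.6146, 0.0415, 0.1062]
tcp_rot: [0.999, 0.035, 0.004, 0.0]
contact_force: [6.2, 0.9, 2.5]
opening: 0.933
[6.17590179 0.85212296 2.51769076] [ 0.02827858 -0.95759855  0.00230528] [0.61456796 0.04145923 0.10623092]
```

View pics/w16c.png

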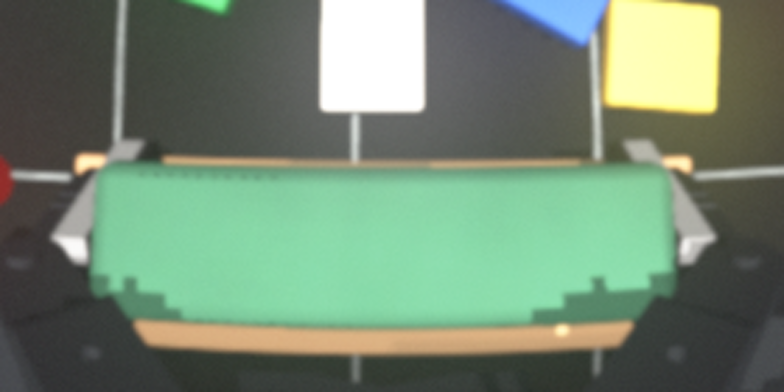

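```bash
python3 -m creep '[0.08,0,0.04,0,0.08,0,0.04,0]'; python3 -m creep '[0,0,0,0,0,0,0,0,0,0,0,0,0,0,0,0]' 0 20;  python3 - <<'E'
from h import *
s=ctrl.get_state(); print(s['contact_force'],s['wrist_torque'],s['eef_pos'])
im=imaging.read_camera('wrist'); cv2.imwrite('pics/w17c.png',cv2.resize(im[190:330,120:400],None,fx=2.8,fy=2.8,interpolation=cv2.INTER_CUBIC)[:,:,::-1])
E
```

```text
time: 15.02
eef_pos: [0.6152, 0.0415, 0.1059]
tcp_rot: [0.999, 0.035, 0.002, 0.0]
contact_force: [-0.0, -0.1, 8.2]
opening: 0.928
time: 15.35
eef_pos: [0.6125, 0.0419, 0.1023]
tcp_rot: [0.999, 0.035, -0.001, -0.0]
contact_force: [0.0, -0.3, 1.3]
opening: 1.002
[ 0.02542533 -0.2820715   1.29570921] [-0.01288192 -0.01604815  0.02465035] [0.61254095 0.04187025 0.10234328]
```

View pics/w17c.png

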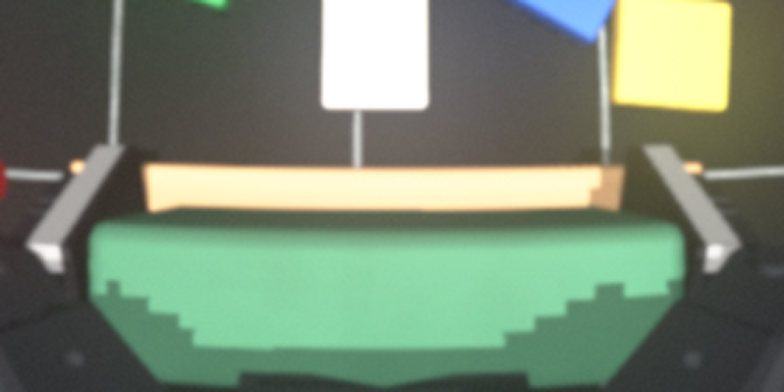

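```bash
python3 - <<'E'
from fit import *
C=lambda p:[p[0]/2.8+120-.3,p[1]/2.8+190-.3]
c=info('wrist'); hy=.04; fy=.06
v=fit(c,[(np.array(p),C(u)) for p,u in [((-.011,-hy,.06),(90,228)),((-.011,hy,.06),(684,228)),((-.011,0,.014),(375,210)),((-.018,-fy,.014),(72,160)),((-.018,fy,.014),(700,163)),((.011,0,.06),(375,386))]])
M,o=board(*np.load('board.npy')); s=ctrl.get_state(); e=s['eef_pos']
print('tip(+13)',((e+[0,0,.013]-o)@M).round(4),'pad(+32)',((e+[0,0,.032]-o)@M).round(4))
E
```

```text
board x,y,z [-0.0368 -0.0463 -0.0024] tilt deg [-0.9 -0.3] res 3.3
frontbot [-0.0548 -0.0462 -0.0022] [0.6076 0.0409 0.0944]
rearbot [-0.0188 -0.0464 -0.0027] [0.575  0.0388 0.1096]
reartop [-0.0186 -0.0464  0.0113] [0.5809 0.0392 0.1223]
ribtopfront [-0.0469 -0.0463  0.0577] [0.6265 0.0422 0.1518]
tip(+13) [-0.0503 -0.0468  0.0191] pad(+32) [-0.042  -0.0468  0.0362]
```

```bash
python3 -m creep '[-0.2,0,-0.09,0,-0.2,0,-0.09,0,-0.2,0,-0.09,0]'; python3 -m creep '[0,0,0,0,0,0,0,0,0,0,0,0,0,0,0,0]' 255 110;  python3 -m creep '[0,0,-0.04,0,0.25,0,0.08,0,0.5,0,0.2,0,0.8,0,0.35,0,1.1,0,0.49,0,1.4,0,0.64,0,1.4,0,0.64,0]'; python3 - <<'E'
from h import *
s=ctrl.get_state(); print(s['contact_force'],s['wrist_torque'],s['eef_pos'])
im=imaging.read_camera('wrist'); cv2.imwrite('pics/w18.png',im[:,:,::-1])
E
```

```text
time: 15.65
eef_pos: [0.6082, 0.0415, 0.1059]
tcp_rot: [0.999, 0.035, -0.0, -0.0]
contact_force: [-0.0, 0.1, 0.6]
opening: 1.001
time: 15.98
eef_pos: [0.609, 0.0414, 0.1063]
tcp_rot: [0.999, 0.035, 0.001, 0.0]
contact_force: [0.8, 0.1, 2.8]
opening: 0.915
time: 16.57
eef_pos: [0.645, 0.0439, 0.0889]
tcp_rot: [0.999, 0.035, 0.001, -0.0]
contact_force: [2.5, 1.1, -1.5]
opening: 0.927
[ 2.50580047  1.07234819 -1.47465134] [-0.04940944 -0.42085364  0.07527197] [0.64504872 0.04392314 0.08893181]
```

View pics/w18.png

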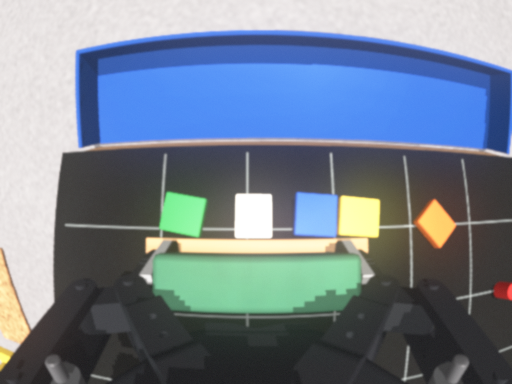

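```bash
python3 -m creep '[0.25,0,0.12,0,0.55,0,0.265,0,0.85,0,0.41,0,1.15,0,0.555,0,1.45,0,0.7,0,1.75,0,0.845,0,2.05,0,0.99,0,2.35,0,1.13,0,2.65,0,1.28,0,2.65,0,1.28,0,2.65,0,1.28,0]'; python3 - <<'E'
from h import *
s=ctrl.get_state(); print(s['contact_force'],s['wrist_torque'],s['eef_pos'])
im=imaging.read_camera('wrist'); cv2.imwrite('pics/w19.png',im[:,:,::-1])
im=imaging.read_camera('side'); cv2.imwrite('pics/s19.png',cv2.resize(im[140:290,200:380],None,fx=4,fy=4,interpolation=cv2.INTER_CUBIC)[:,:,::-1])
E
```

```text
time: 17.53
eef_pos: [0.7103, 0.0486, 0.0573]
tcp_rot: [0.999, 0.035, 0.001, 0.0]
contact_force: [1.9, 0.2, -0.5]
opening: 0.924
[ 1.90297024  0.19371786 -0.4743181 ] [ 0.00910616 -0.29021504  0.07535093] [0.7103318  0.04856582 0.05732892]
```

View pics/w19.png

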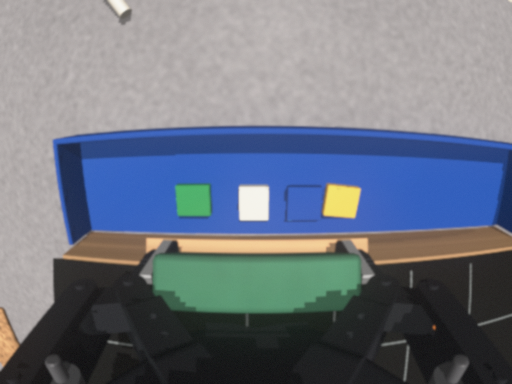

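View pics/s19.png

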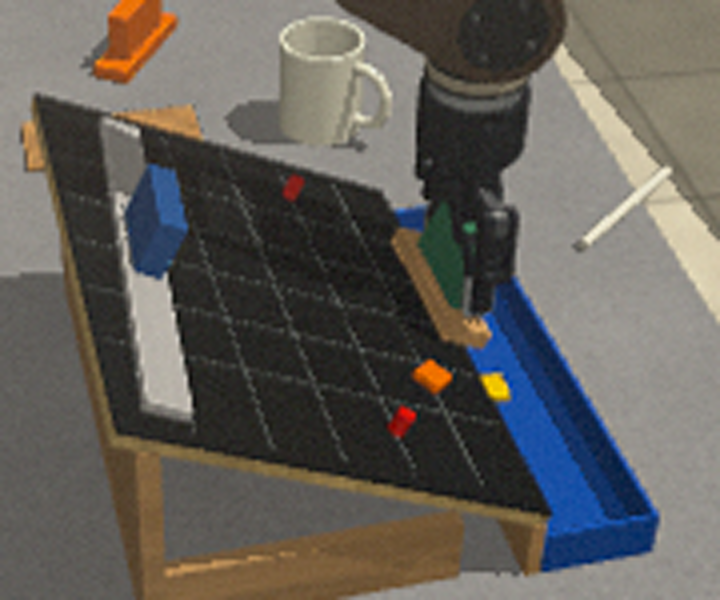

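```bash
python3 -m creep '[-0.2,0,-0.6,0,-0.5,0.1,-1.4,0,-1.2,0.8,-1.9,0,-2.2,2,-2.4,0,-3.2,3.2,-2.9,0,-3.67,3.68,-3,0,-3.67,3.68,-3,0,-3.67,3.68,-2.6,0,-3.67,3.68,-2.2,0,-3.67,3.68,-1.9,0,-3.67,3.68,-1.81,0,-3.67,3.68,-1.81,0,-3.67,3.68,-1.81,0]'; python3 - <<'E'
from h import *
s=ctrl.get_state(); print(s['contact_force'],s['wrist_torque'],s['eef_pos'])
im=imaging.read_camera('wrist'); cv2.imwrite('pics/w20.png',im[:,:,::-1])
E
```

```text
time: 18.72
eef_pos: [0.6248, -0.0486, 0.1019]
tcp_rot: [0.999, 0.036, -0.0, -0.0]
contact_force: [1.1, 0.9, -0.8]
opening: 0.922
[ 1.06825938  0.91800497 -0.7669799 ] [ 0.10119749 -0.26586254  0.04778258] [ 0.62476464 -0.04861241  0.10190574]
```

View pics/w20.png

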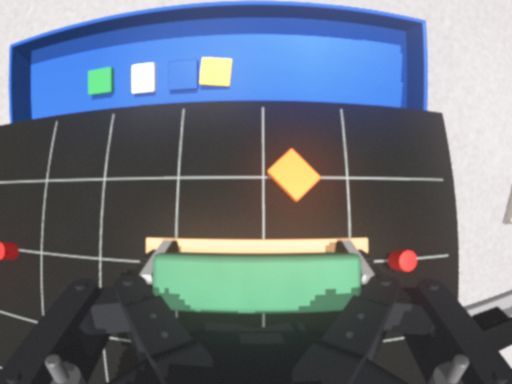

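```bash
python3 -m creep '[0.25,0,0.12,0,0.55,0,0.265,0,0.85,0,0.41,0,1.15,0,0.555,0,1.45,0,0.7,0,1.75,0,0.845,0,2.05,0,0.99,0,2.35,0,1.13,0,2.65,0,1.28,0,2.95,0,1.425,0,3.25,0,1.57,0,3.55,0,1.715,0,3.75,0,1.81,0,3.75,0,1.81,0,3.75,0,1.81,0]'; python3 - <<'E'
from h import *
s=ctrl.get_state(); print(s['contact_force'],s['wrist_torque'],s['eef_pos'])
im=imaging.read_camera('wrist'); cv2.imwrite('pics/w21.png',im[:,:,::-1])
im=imaging.read_camera('side'); cv2.imwrite('pics/s21.png',cv2.resize(im[140:290,200:380],None,fx=4,fy=4,interpolation=cv2.INTER_CUBIC)[:,:,::-1])
E
```

```text
time: 20.02
eef_pos: [0.7179, -0.0431, 0.0575]
tcp_rot: [0.999, 0.035, -0.0, -0.0]
contact_force: [-0.7, 0.8, -0.9]
opening: 0.919
[-0.6789714   0.77026226 -0.9172705 ] [-0.00896094  0.00051823  0.06685239] [ 0.71793391 -0.04311575  0.05747912]
```

View pics/w21.png

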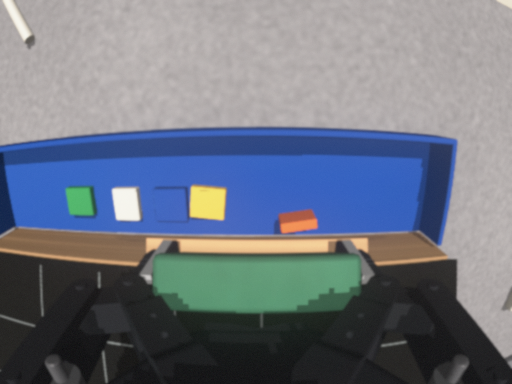

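View pics/s21.png

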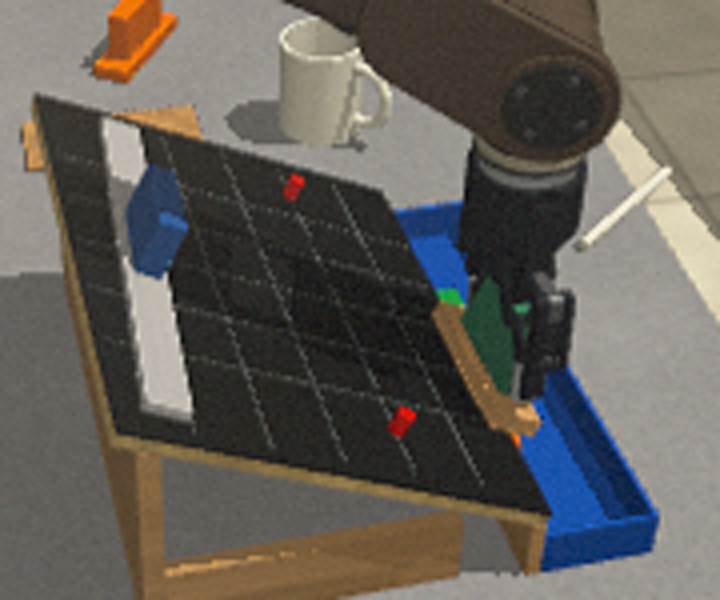

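```bash
python3 -m creep '[0,0,-0.3,0,-0.4,0,-0.9,0,-0.4,0,-0.9,0]'; python3 - <<'E'
from h import *
im=imaging.read_camera('wrist'); cv2.imwrite('pics/w22.png',cv2.resize(im[120:260],None,fx=1.5,fy=1.5)[:,:,::-1])
c=info('wrist'); print([toz(c,u,.008).round(3) for u in [(298,221)]])
E
```

```text
time: 20.37
eef_pos: [0.7088, -0.0442, 0.0841]
tcp_rot: [0.999, 0.035, 0.002, 0.001]
contact_force: [2.0, 0.1, -1.2]
opening: 0.92
[array([ 0.698, -0.079,  0.008])]
```

View pics/w22.png

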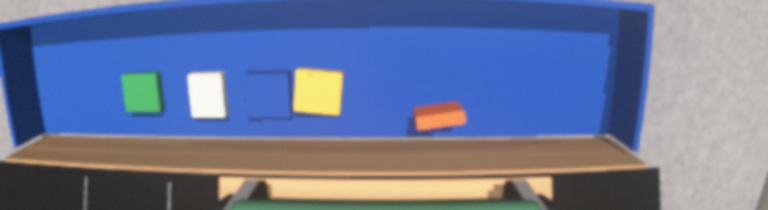

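```bash
python3 - <<'E'
from h import *
print(units([.4825,.391,.27],2.2),units([.4825,.391,.05],2.2))
print(ctrl.get_state()['time'])
E
```

```text
(array([ -7.794, -17.987,  -7.526]), np.float64(-17.640743867498788), array([ 0.7091, -0.0442,  0.0833])) (array([ -7.833, -17.998,   1.273]), np.float64(-17.640743867498788), array([ 0.7091, -0.0442,  0.0833]))
20.4167
```

```bash
python3 -m creep '[0,0,-1.5,0,0,0,-3.1,-0.5,-0.2,-0.6,-4.6,-2,-0.7,-1.6,-5.9,-3.4,-1.3,-3,-6.9,-4.8,-1.95,-4.5,-7.4,-6.2,-2.6,-6,-7.5,-7.6,-3.25,-7.5,-7.5,-9,-3.9,-9,-7.5,-10.4,-4.55,-10.5,-7.5,-11.8,-5.2,-12,-7.5,-13.2,-5.85,-13.5,-7.5,-14.6,-6.5,-15,-7.5,-16,-7.15,-16.5,-7.5,-17.64,-7.8,-18,-6.5,-17.64,-7.8,-18,-5,-17.64,-7.8,-18,-3.4,-17.64,-7.8,-18,-3,-17.64,-7.8,-18,-3,-17.64,-7.8,-18,-3,-17.64]'; python3 - <<'E'
from h import *
im=imaging.read_camera('wrist'); cv2.imwrite('pics/w23.png',im[:,:,::-1])
s=ctrl.get_state(); print(s['qpos'],s['contact_force'],units([.4825,.391,.05],2.2))
im=imaging.read_camera('side'); cv2.imwrite('pics/s23.png',cv2.resize(im[60:280,150:400],None,fx=3,fy=3,interpolation=cv2.INTER_CUBIC)[:,:,::-1])
E
```

```text
time: 22.08
eef_pos: [0.4825, 0.3913, 0.156]
tcp_rot: [0.694, 0.72, 0.0, 0.0]
contact_force: [1.5, 0.4, -1.3]
opening: 0.919
[ 5.17915244e-01  2.38398181e-01  1.77448786e+00 -2.18295337e-05
  1.12473032e+00  4.80298692e-01] [0.00193451 0.34252707 0.04140094] (array([-0.036, -0.066,  4.317]), np.float64(-0.008875461780405481), array([0.4837, 0.3918, 0.1579]))
```

View pics/w23.png

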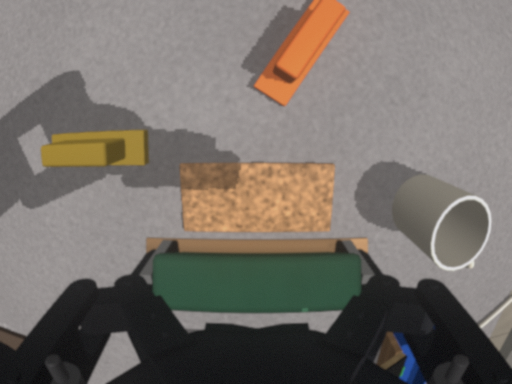

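View pics/s23.png

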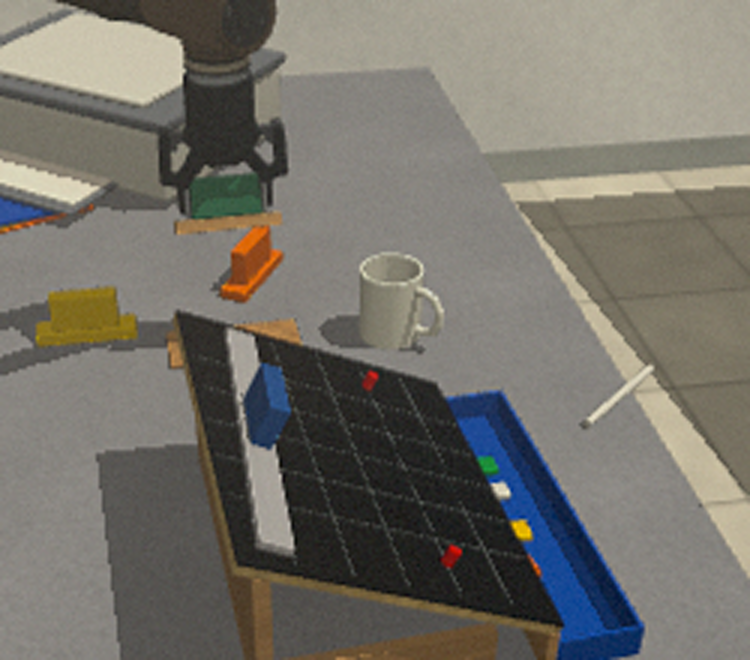

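```bash
python3 -m creep '[0,0,1.4,0,0,0,2.8,0,0,0,3.8,0,0,0,4.4,0,0,0,4.9,0,0,0,5.2,0,0,0,5.2,0,0,0,5.2,0]'; python3 - <<'E'
from h import *
s=ctrl.get_state(); print(s['contact_force'],units([.4825,.391,.016],2.2))
E
python3 -m creep '[0,0,0.1,0,0,0,0.2,0,0,0,0.3,0,0,0,0.4,0,0,0,0.4,0,0,0,0.4,0]'; python3 - <<'E'
from h import *
s=ctrl.get_state(); print(s['contact_force'],s['wrist_torque'],units([.4825,.391,.016],2.2))
E
```

```text
time: 22.85
eef_pos: [0.4832, 0.392, 0.027]
tcp_rot: [0.693, 0.72, 0.001, 0.0]
contact_force: [0.3, 0.4, -0.8]
opening: 0.923
[ 0.3158107   0.41694337 -0.77688072] (array([-0.038, -0.032,  0.438]), np.float64(-0.0018533643176236402), array([0.4832, 0.392 , 0.027 ]))
time: 23.35
eef_pos: [0.4822, 0.3916, 0.0155]
tcp_rot: [0.693, 0.721, 0.0, 0.0]
contact_force: [0.6, 0.1, -0.6]
opening: 0.924
[ 0.62765145  0.07920752 -0.63828796] [ 0.09017636 -0.10187847  0.02120126] (array([-0.025,  0.013, -0.02 ]), np.float64(0.002065975418592636), array([0.4822, 0.3916, 0.0155]))
```

Near contact; continue in small steps with a weaker grip.

```bash
python3 -m creep '[0,0,0.08,0,0,0,0.16,0,0,0,0.16,0,0,0,0.16,0]' 255 20; python3 - <<'E'
from h import *
s=ctrl.get_state(); print(s['contact_force'],s['wrist_torque'],s['eef_pos'])
im=imaging.read_camera('wrist'); cv2.imwrite('pics/w24.png',im[:,:,::-1])
E
```

```text
time: 23.68
eef_pos: [0.4823, 0.3918, 0.0152]
tcp_rot: [0.693, 0.721, -0.001, -0.0]
contact_force: [-6.8, -4.8, 17.1]
opening: 0.923
[-6.76904441 -4.84760773 17.13074649] [-0.76227327  1.23025609 -0.07845204] [0.48226753 0.39175583 0.01518969]
```

View pics/w24.png

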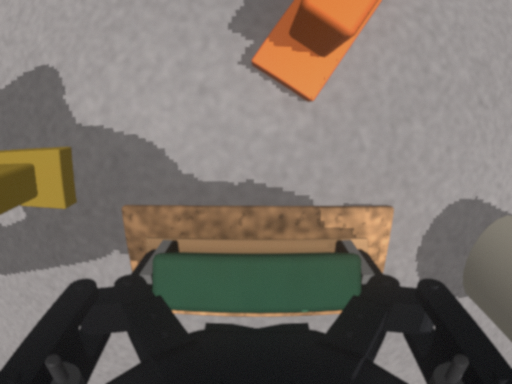

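```bash
python3 -m creep '[-0.12,0,0,0,-0.24,0,0,0,-0.36,0,0.03,0,-0.48,0,0.06,0,-0.6,0,0.1,0,-0.6,0,0.1,0]'; python3 - <<'E'
from h import *
s=ctrl.get_state(); print(s['contact_force'],s['wrist_torque'],s['eef_pos'])
im=imaging.read_camera('wrist'); cv2.imwrite('pics/w25.png',im[:,:,::-1])
im=imaging.read_camera('side'); cv2.imwrite('pics/s25.png',cv2.resize(im[100:200,160:310],None,fx=5,fy=5,interpolation=cv2.INTER_CUBIC)[:,:,::-1])
E
```

```text
time: 24.23
eef_pos: [0.4855, 0.3816, 0.0153]
tcp_rot: [0.695, 0.719, 0.006, -0.002]
contact_force: [-3.2, 7.2, 16.5]
opening: 0.922
[-3.18389499  7.16097194 16.53128412] [ 1.43658852  1.40923824 -0.21240332] [0.48551524 0.38160758 0.01526886]
```

View pics/w25.png

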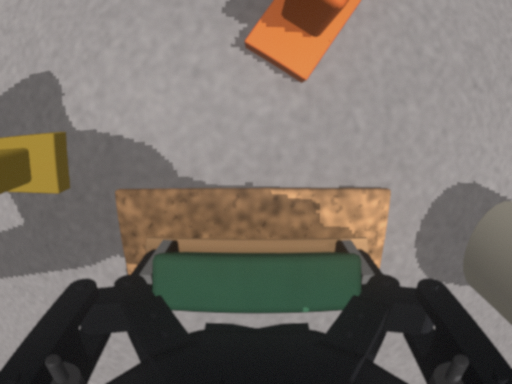

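View pics/s25.png

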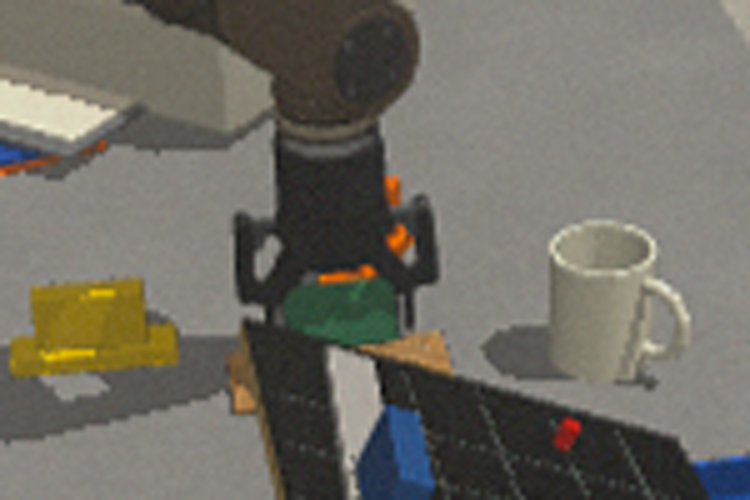

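```bash
python3 -m creep '[0.1,0,-0.35,0,0.35,0,-0.4,0,0.6,0,-0.4,0,0.6,0,-0.3,0,0.6,0,-0.24,0,0.6,0,-0.24,0,0.6,0,-0.24,0]'; python3 - <<'E'
from h import *
s=ctrl.get_state(); print(s['contact_force'],s['wrist_torque'],s['eef_pos'])
E
```

```text
time: 24.92
eef_pos: [0.4818, 0.3921, 0.0154]
tcp_rot: [0.693, 0.721, -0.0, -0.001]
contact_force: [-3.1, 1.1, 5.3]
opening: 0.92
[-3.11425555  1.11253074  5.32351823] [0.24722756 0.51884988 0.02957946] [0.48177851 0.39206667 0.01535471]
```

```bash
python3 -m creep '[0,0,0,0,0,0,0,0,0,0,0,0,0,0,0,0]' 0 20; python3 - <<'E'
from h import *
s=ctrl.get_state(); print(s['contact_force'],s['wrist_torque'],s['eef_pos'])
im=imaging.read_camera('wrist'); cv2.imwrite('pics/w26.png',im[:,:,::-1])
E
```

```text
time: 25.25
eef_pos: [0.4816, 0.391, 0.014]
tcp_rot: [0.693, 0.721, -0.001, -0.0]
contact_force: [-0.6, 0.0, -0.0]
opening: 1.003
[-0.62458198  0.0446618  -0.04537266] [ 0.03484602 -0.03108806  0.02147197] [0.48162376 0.39096812 0.0140124 ]
```

View pics/w26.png

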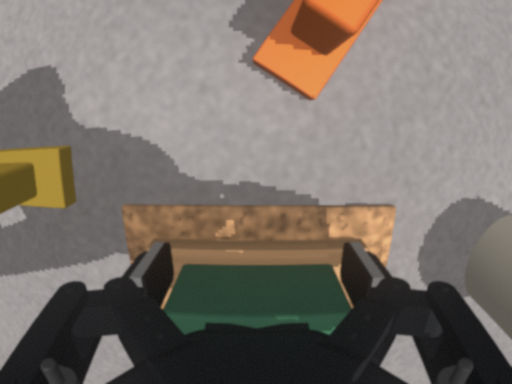

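```bash
python3 -m creep '[0,0,-0.4,0,0,0,-1,0,0,0,-2.2,0,0,0,-3.6,0,0,0,-5,0,0,0,-6.4,0,0,0,-8,0,0,0,-8,0,0,0,-8,0]'; python3 - <<'E'
from h import *
im=imaging.read_camera('wrist'); cv2.imwrite('pics/w27.png',im[:,:,::-1])
im=imaging.read_camera('top'); cv2.imwrite('pics/t27.png',cv2.resize(im[110:290,100:420],None,fx=2.5,fy=2.5,interpolation=cv2.INTER_CUBIC)[:,:,::-1])
im=imaging.read_camera('side'); cv2.imwrite('pics/s27.png',cv2.resize(im[100:300,160:380],None,fx=3.3,fy=3,interpolation=cv2.INTER_CUBIC)[:,:,::-1])
s=ctrl.get_state(); print(s['eef_pos'],s['qpos'])
E
```

```text
time: 26.05
eef_pos: [0.4838, 0.3924, 0.22]
tcp_rot: [0.693, 0.721, 0.004, 0.001]
contact_force: [-1.0, 0.1, -0.6]
opening: 1.004
[0.48110604 0.39089653 0.21333353] [ 5.18829182e-01  1.82998612e-01  1.73329915e+00 -3.55819858e-05
  1.22804088e+00  4.80318008e-01]
```

View pics/w27.png

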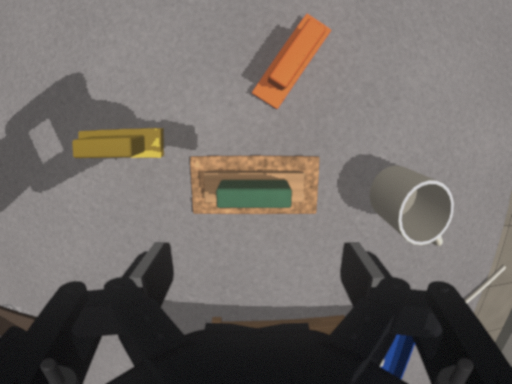

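View pics/t27.png

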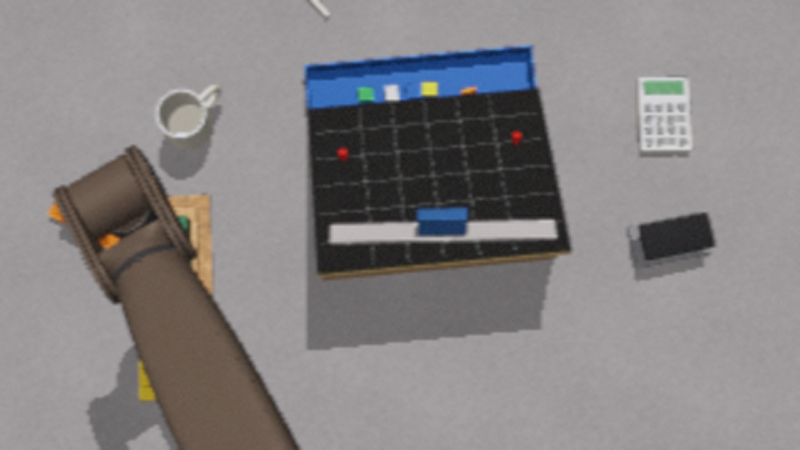

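View pics/s27.png

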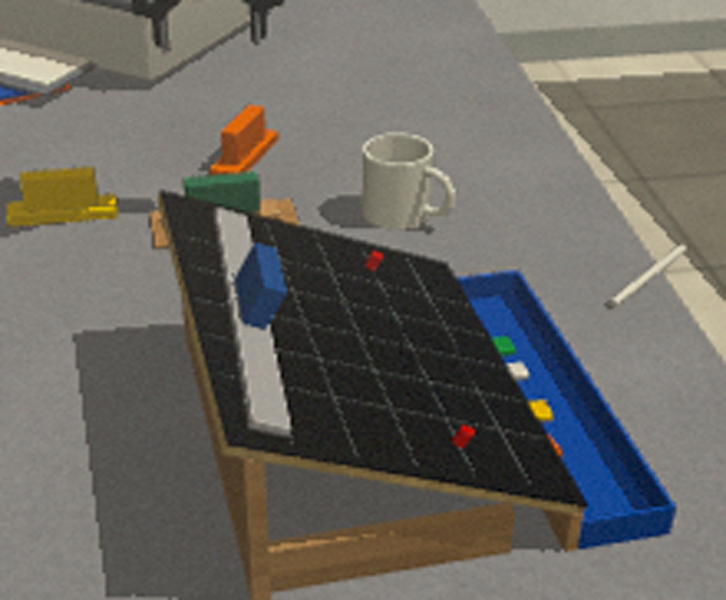

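```bash
python3 - <<'E'
from h import *
im=cv2.imread('pics/w27.png'); cv2.imwrite('pics/w27c.png',cv2.resize(im[145:225,180:330],None,fx=5,fy=5,interpolation=cv2.INTER_CUBIC))
E
```

```text
(no output)
```

View pics/w27c.png

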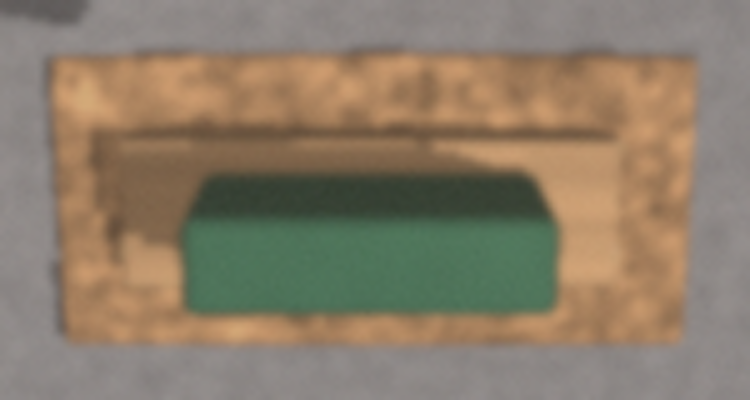

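```bash
cat >> h.py <<'E'
def tcp_push(xc,yc=0.0015,zc=.017,k=.005):
    bx=np.load('board.npy'); M,o=board(*bx); hx=np.array([np.cos(bx[2]),np.sin(bx[2]),0])
    return o+M@np.array([xc,yc,zc])-.011*hx-np.array([0,0,k])
E
python3 - <<'E'
from h import *
p=tcp_push(.128); q=p.copy(); q[2]=.28
print(p,tcp_push(-.018),units(q,-86.01))
M,o=board(*np.load('board.npy'));c=info('top')
T=lambda p:[p[0]/2.5+100-.3,p[1]/2.5+110-.3]
for n,u,z in [('ribtop far L',(418,208),.05),('ribtopR',(467,207),.05),('ribTrL',(419,222),.05),('ribTrR',(467,220),.05),('bar LL',(328,227),.008),('bar UL',(329,243),.008),('LR',(556,220),.008),('UR',(557,238),.008)]:
    print(n,((toplane(c,T(u),o+M[:,2]*z,M[:,2])-o)@M).round(4)[:2])
E
```

```text
[ 0.44403089 -0.01835034  0.18622802] [ 0.5751783  -0.00921385  0.12272305] (array([-16.304,  -2.119,  -2.64 ]), np.float64(17.643425103305326), array([0.4811, 0.3909, 0.2133]))
ribtop far L [ 0.09   -0.0317]
ribtopR [0.0956 0.0365]
ribTrL [ 0.1137 -0.0326]
ribTrR [0.1175 0.0339]
bar LL [ 0.0798 -0.1606]
bar UL [ 0.1072 -0.1606]
LR [0.1025 0.1634]
UR [0.133 0.16 ]
```

```bash
python3 -m creep '[0,0,-1.3,1,0,0,-2.6,2.4,-1.4,-0.18,-2.7,3.8,-2.8,-0.36,-2.7,5.2,-4.2,-0.54,-2.7,6.6,-5.6,-0.72,-2.7,8,-7,-0.9,-2.7,9.4,-8.4,-1.1,-2.7,10.8,-9.8,-1.3,-2.7,12.2,-11.2,-1.5,-2.7,13.6,-12.6,-1.65,-2.7,15,-14,-1.82,-2.7,16.4,-15.4,-2,-2.7,17.64,-16.3,-2.12,-2.7,17.64,-16.3,-2.12,-2.7,17.64,-16.3,-2.12,-2.7,17.64,-16.3,-2.12,-2.7,17.64]' 147 20; python3 - <<'E'
from h import *
im=imaging.read_camera('wrist'); cv2.imwrite('pics/w30.png',im[:,:,::-1])
s=ctrl.get_state(); print(s['qpos'],s['contact_force'],units(tcp_push(.128),-86.01))
c=info('wrist'); r=R.from_quat(s['tcp_rot']).as_matrix()
for k in (0,.004,.008): print(k,proj(c,s['eef_pos']+np.array([0,0,k])+r[:,0]*.011+r[:,1]*np.array([[.018],[-.018]])).round(1).tolist())
E
```

```text
time: 27.62
eef_pos: [0.4442, -0.0174, 0.2809]
tcp_rot: [0.999, 0.035, -0.001, -0.001]
contact_force: [-1.4, 0.9, 0.7]
opening: 0.42
[-2.67410802e-01 -2.81441444e-01  2.05477793e+00  3.48859567e-04
  1.37050987e+00  1.23241112e+00] [ 0.62405039 -0.28497018  1.06589661] (array([-0.009,  0.056,  3.8  ]), np.float64(0.01449467259602386), array([ 0.4443, -0.017 ,  0.2812]))
0 [[289.9, 228.2], [220.6, 228.3]]
0.004 [[290.7, 231.2], [219.7, 231.3]]
0.008 [[291.6, 234.4], [218.8, 234.4]]
```

View pics/w30.png

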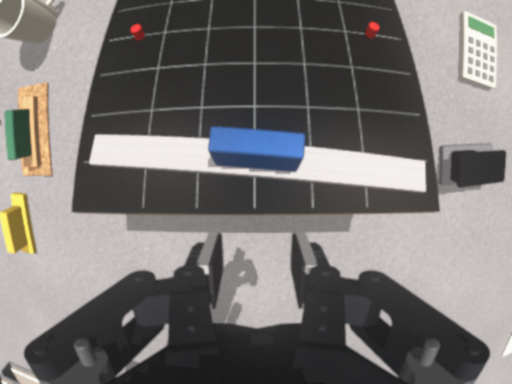

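```bash
python3 -m creep '[0,0.03,1.3,0,0,0.05,2.4,0,0,0.05,3.1,0,0,0.05,3.5,0,0,0.05,3.8,0,0,0.05,3.85,0,0,0.05,3.85,0,0,0.05,3.85,0]'; python3 - <<'E'
from h import *
im=imaging.read_camera('wrist'); cv2.imwrite('pics/w31.png',im[:,:,::-1])
im=imaging.read_camera('side'); cv2.imwrite('pics/s31.png',cv2.resize(im[130:290,180:340],None,fx=3.7,fy=3.7,interpolation=cv2.INTER_CUBIC)[:,:,::-1])
s=ctrl.get_state(); print(s['contact_force'],s['wrist_torque'],units(tcp_push(.128,k=.008),-86.01))
E
```

```text
time: 28.33
eef_pos: [0.4457, -0.019, 0.1874]
tcp_rot: [0.999, 0.035, 0.001, 0.0]
contact_force: [-0.7, -0.2, 0.4]
opening: 0.424
[-0.47819799 -0.03701024 -0.14608423] [-0.02166982 -0.04967982 -0.03605494] (array([-0.063, -0.039,  0.17 ]), np.float64(0.006146104467413238), array([ 0.4457, -0.0192,  0.1875]))
```

View pics/w31.png

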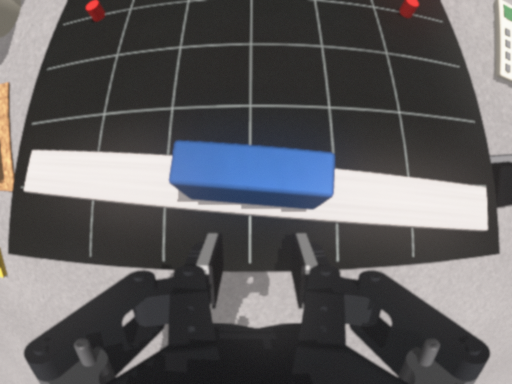

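View pics/s31.png

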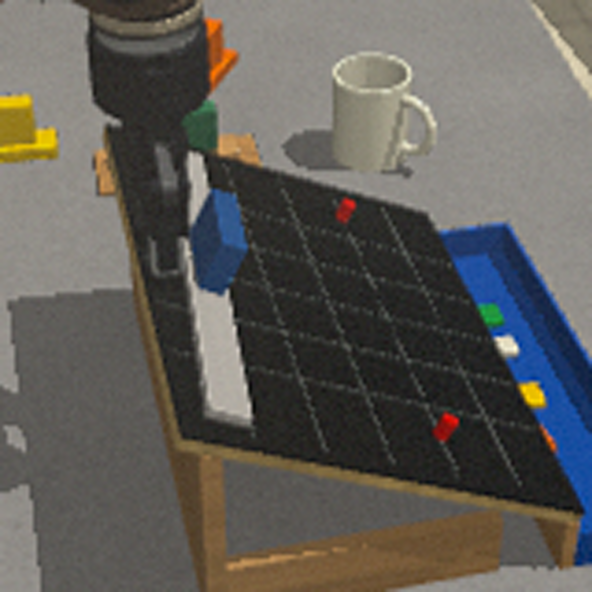

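```bash
python3 -m creep '[0.15,0,0.12,0,0.35,0,0.22,0,0.6,0,0.34,0,0.85,0,0.46,0,1.1,0,0.58,0,1.35,0,0.7,0,1.6,0,0.82,0,1.85,0,0.94,0,2.1,0,1.06,0,2.4,0,1.21,0,2.4,0,1.21,0,2.4,0,1.21,0]'; python3 - <<'E'
from h import *
im=imaging.read_camera('wrist'); cv2.imwrite('pics/w32.png',im[:,:,::-1])
im=imaging.read_camera('side'); cv2.imwrite('pics/s32.png',cv2.resize(im[130:290,180:340],None,fx=3.7,fy=3.7,interpolation=cv2.INTER_CUBIC)[:,:,::-1])
s=ctrl.get_state(); print(s['contact_force'],s['wrist_torque'],units(tcp_push(-.018,k=.008),-86.01))
E
```

```text
time: 29.43
eef_pos: [0.5045, -0.0146, 0.1546]
tcp_rot: [0.999, 0.035, -0.001, -0.0]
contact_force: [0.2, 0.1, 0.8]
opening: 0.418
[ 0.18967071 -0.21687848 -0.18369911] [-0.0042097   0.01099362  0.01345713] (array([ 2.849, -0.017,  1.407]), np.float64(0.004420931995710475), array([ 0.5042, -0.0146,  0.155 ]))
```

View pics/w32.png

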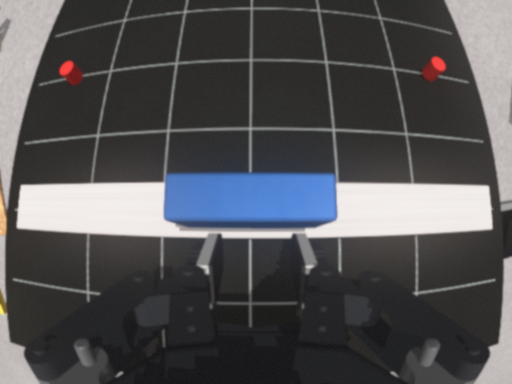

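View pics/s32.png

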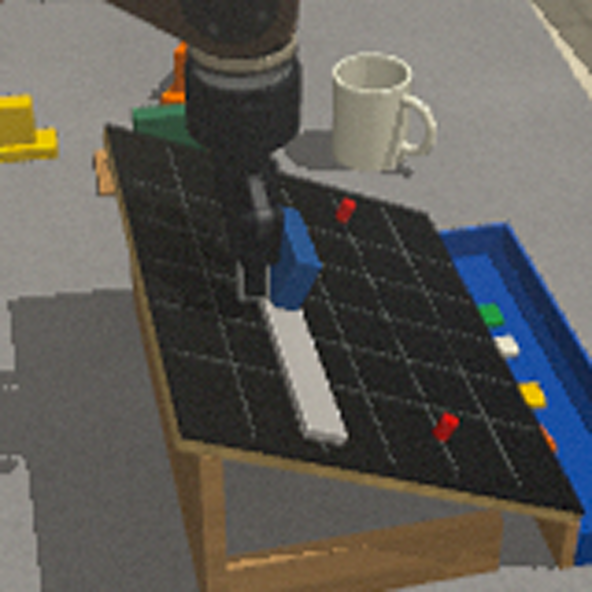

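```bash
python3 -m creep '[0.25,0,0.12,0,0.5,0,0.24,0,0.75,0,0.365,0,1,0,0.485,0,1.25,0,0.61,0,1.5,0,0.73,0,1.75,0,0.85,0,2,0,0.975,0,2.2,0,1.07,0,2.4,0,1.17,0,2.55,0,1.24,0,2.55,0,1.24,0,2.55,0,1.24,0]'; python3 - <<'E'
from h import *
im=imaging.read_camera('wrist'); cv2.imwrite('pics/w33.png',im[:,:,::-1])
im=imaging.read_camera('side'); cv2.imwrite('pics/s33.png',cv2.resize(im[150:270,220:360],None,fx=5,fy=5,interpolation=cv2.INTER_CUBIC)[:,:,::-1])
s=ctrl.get_state(); print(s['contact_force'],s['wrist_torque'],units(tcp_push(-.018,k=.008),-86.01))
E
```

```text
time: 30.62
eef_pos: [0.5685, -0.0104, 0.1248]
tcp_rot: [0.999, 0.035, 0.0, 0.0]
contact_force: [0.2, 0.2, 0.5]
opening: 0.427
[ 0.43039568  0.21132885 -0.71813602] [ 0.01124142 -0.00447255  0.04182337] (array([ 0.275, -0.028,  0.213]), np.float64(0.0039153887272021844), array([ 0.5684, -0.0104,  0.125 ]))
```

View pics/w33.png

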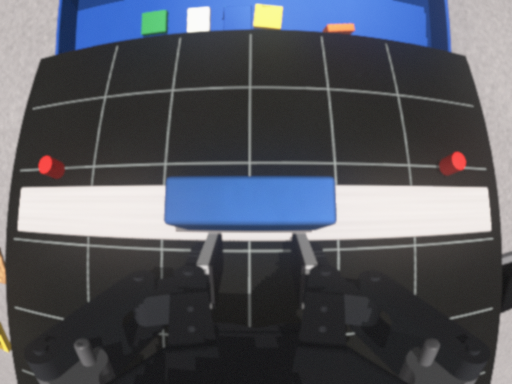

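View pics/s33.png

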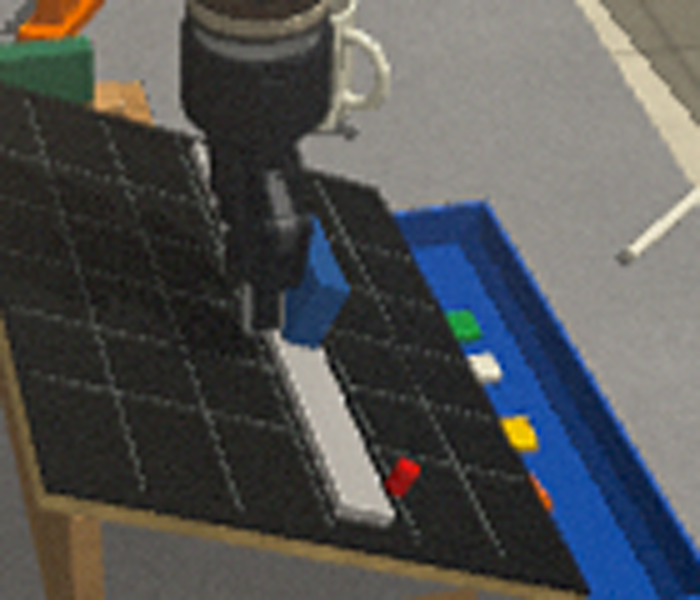

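```bash
python3 -m creep '[0.08,0,0.04,0,0.16,0,0.08,0,0.24,0,0.12,0,0.3,0,0.145,0,0.3,0,0.145,0,0.3,0,0.145,0]'; python3 - <<'E'
from h import *
im=imaging.read_camera('wrist'); cv2.imwrite('pics/w34.png',cv2.resize(im[140:250],None,fx=1.56,fy=2.5,interpolation=cv2.INTER_CUBIC)[:,:,::-1])
s=ctrl.get_state(); print(s['contact_force'],s['wrist_torque'],units(tcp_push(-.018,k=.008),-86.01))
E
```

```text
time: 31.22
eef_pos: [0.576, -0.0099, 0.1213]
tcp_rot: [0.999, 0.035, 0.0, 0.0]
contact_force: [0.0, -0.0, 0.3]
opening: 0.422
[-0.80289295  0.02536697 -0.16376749] [-0.01998056 -0.00309471 -0.02176977] (array([-0.028, -0.03 ,  0.059]), np.float64(0.0033865631638519745), array([ 0.5759, -0.0099,  0.1212]))
```

View pics/w34.png

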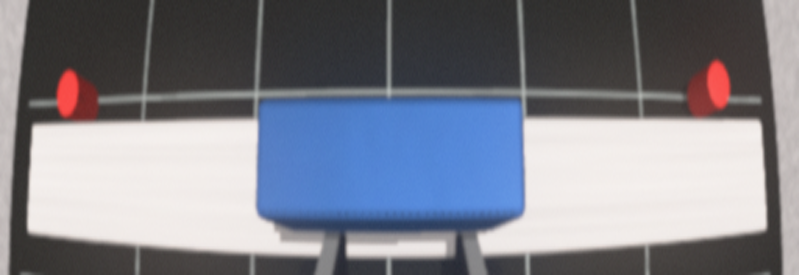

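```bash
python3 -m creep '[0.05,0,0.025,0,0.1,0,0.05,0,0.15,0,0.075,0,0.2,0,0.1,0,0.2,0,0.1,0,0.2,0,0.1,0]'; python3 - <<'E'
from h import *
im=imaging.read_camera('wrist'); cv2.imwrite('pics/w35.png',cv2.resize(im[140:250],None,fx=1.56,fy=2.5,interpolation=cv2.INTER_CUBIC)[:,:,::-1])
s=ctrl.get_state(); print(s['contact_force'],s['wrist_torque'],units(tcp_push(-.018,k=.008),-86.01))
E
```

```text
time: 31.77
eef_pos: [0.5773, -0.0099, 0.1206]
tcp_rot: [0.999, 0.036, -0.006, 0.0]
contact_force: [-15.9, -2.6, 17.9]
opening: 0.422
[-17.10668777  -1.44486967  16.84094944] [-0.17680975  2.59138709  0.07236016] (array([-0.084, -0.033,  0.039]), np.float64(0.021524769644975093), array([ 0.5773, -0.0099,  0.1207]))
```

View pics/w35.png

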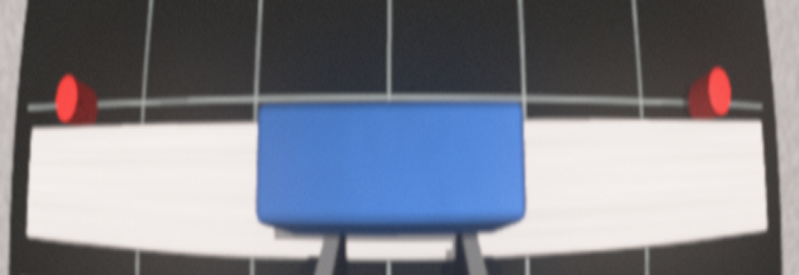

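```bash
python3 -m creep '[-0.1,0,-0.06,0,-0.2,0,-0.12,0,-0.35,0,-0.22,0,-0.6,0,-0.4,0,-0.9,0,-0.7,0,-1.1,0,-1.5,0,-1.1,0,-3,0,-1.1,0,-4,0,-1.1,0,-4,0,-1.1,0,-4,0]'; python3 - <<'E'
from h import *
im=imaging.read_camera('wrist'); cv2.imwrite('pics/w36.png',im[:,:,::-1])
im=imaging.read_camera('side'); cv2.imwrite('pics/s36.png',cv2.resize(im[150:270,220:360],None,fx=5,fy=5,interpolation=cv2.INTER_CUBIC)[:,:,::-1])
s=ctrl.get_state(); print(s['contact_force'],s['eef_pos'])
E
```

```text
time: 32.65
eef_pos: [0.5543, -0.0116, 0.2211]
tcp_rot: [0.999, 0.035, 0.003, 0.001]
contact_force: [0.1, 0.1, -0.9]
opening: 0.423
[-0.52444326  0.32609918  0.62869949] [ 0.55248529 -0.01128153  0.21753975]
```

View pics/w36.png

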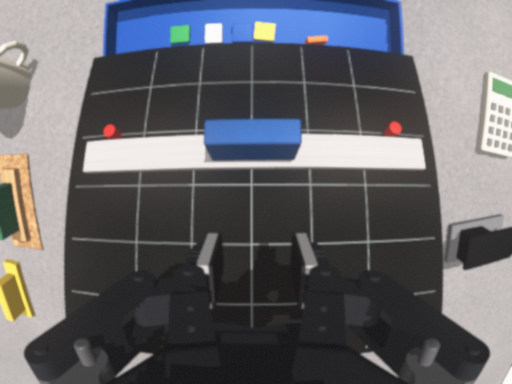

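View pics/s36.png

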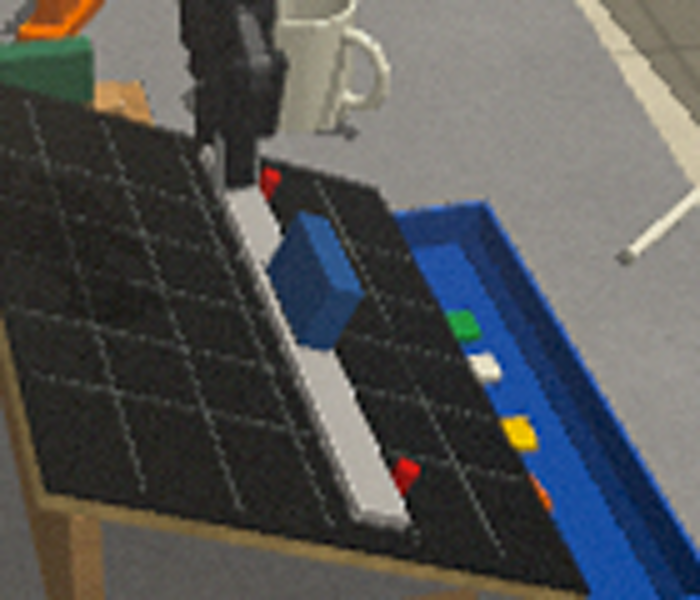

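```bash
python3 - <<'E'
from h import *
im=imaging.read_camera('wrist')
a=cv2.resize(im[115:180,75:150],None,fx=8,fy=8,interpolation=cv2.INTER_CUBIC)[:,:390]; 
L=cv2.resize(im[115:180,80:130],None,fx=7.5,fy=7.5,interpolation=cv2.INTER_CUBIC); Rr=cv2.resize(im[115:180,375:430],None,fx=7.2,fy=7.5,interpolation=cv2.INTER_CUBIC)
cv2.imwrite('pics/w37.png',np.hstack([L,Rr])[:,:,::-1])
M,o=board(*np.load('board.npy')); c=info('wrist')
onb=lambda uv,z: ((toplane(c,uv,o+M[:,2]*z,M[:,2])-o)@M).round(4)[:2]
np.save('x.npy',0)
E
```

```text
(no output)
```

View pics/w37.png

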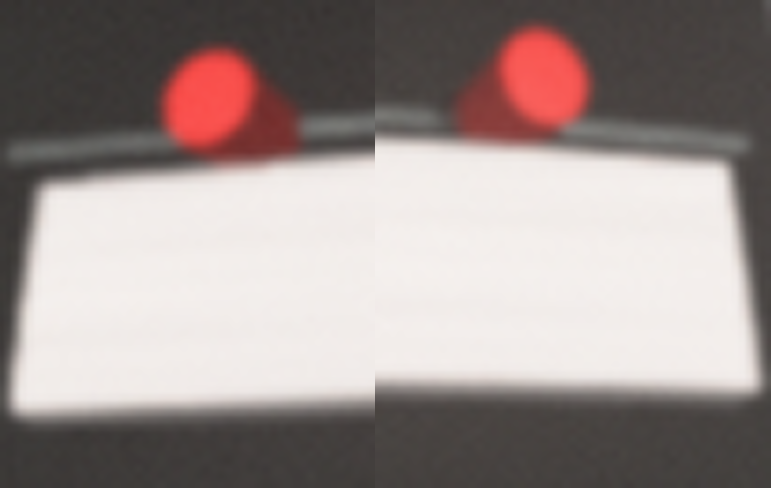

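```bash
python3 - <<'E'
from h import *
M,o=board(*np.load('board.npy')); c=info('wrist')
onb=lambda uv,z: ((toplane(c,uv,o+M[:,2]*z,M[:,2])-o)@M).round(4)[:2]
print('pinL',onb((107.8,127.9),.016),'edge',[onb((80+a/7.5-.4,115+b/7.5-.4),.008).tolist() for a,b in [(45,182),(250,166),(370,153)]])
print('pinR',onb((398.3,125.0),.016),'edge',[onb((375+(a-375)/7.2-.4,115+b/7.5-.4),.008).tolist() for a,b in [(725,160),(490,141),(380,135)]])
# pad/scraper/trough checks
print(ctrl.get_state()['time'])
E
```

```text
pinL [-0.0491 -0.1305] edge [[-0.0434, -0.1588], [-0.0434, -0.1281], [-0.044, -0.1116]]
pinR [-0.0514  0.1286] edge [[-0.0461, 0.1594], [-0.0461, 0.1235], [-0.0459, 0.108]]
32.8
```

```bash
python3 - <<'E'
from h import *
im=imaging.read_camera('wrist'); c=info('wrist'); cv2.imwrite('pics/w38.png',cv2.resize(im[0:70,100:410],None,fx=2.5,fy=4,interpolation=cv2.INTER_CUBIC)[:,:,::-1])
bx=np.load('board.npy'); M,o=board(*bx); 
def lev(P): 
    d=P-o; ca,sa=np.cos(bx[2]),np.sin(bx[2]); return np.array([-(d[0]*ca+d[1]*sa),d[0]*sa-d[1]*ca,P[2]]).round(4)
print('board lower edge level x',-.15*np.cos(.45))
for n,uv,z in [('orange',(317,39),.015),('green',(180,34),.011),('white',(213,33),.011),('blue',(240,32),.011),('yellow',(264,31),.011),('far wall top',(255,2),.034)]: print(n,lev(toz(c,uv,z)))
t=info('top'); 
for n,uv,z in [('far rim L out',(305/2.5+100,66/2.5+110),.034),('far rim R',(532/2.5+100,47/2.5+110),.034),('or',(469/2.5+100,91/2.5+110),.02)]: print(n,lev(toz(t,uv,z)))
E
```

```text
board lower edge level x -0.13506706535290153
orange [-0.1477  0.0722  0.015 ]
green [-0.1567 -0.0877  0.011 ]
white [-0.155  -0.0481  0.011 ]
blue [-0.1551 -0.0166  0.011 ]
yellow [-0.1562  0.0111  0.011 ]
far wall top [-0.1849  0.0008  0.034 ]
far rim L out [-0.2068 -0.1788  0.034 ]
far rim R [-0.2057  0.1784  0.034 ]
or [-0.1473  0.0741  0.02  ]
```

View pics/w38.png

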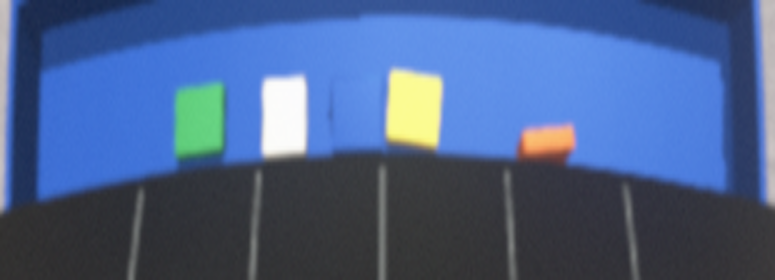

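```bash
python3 - <<'E'
from h import *
im=imaging.read_camera('side'); cv2.imwrite('pics/s39.png',im[:,:,::-1]); print(ctrl.get_state()['contact_force'])
E
```

```text
[-0.02439177 -0.42581873 -0.46152447]
```

View pics/s39.png

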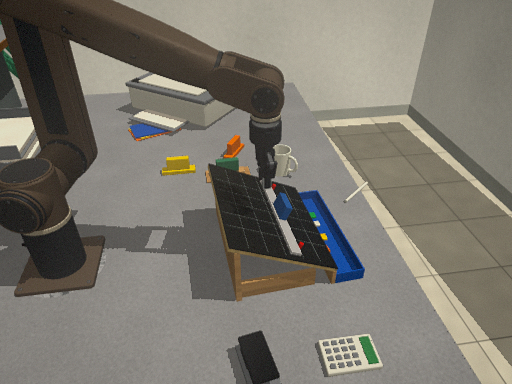

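The picture shows the punch at (257,357), the calculator at (350,355) and the mug at (283,160) where they began. The scraper is upright on its pad at (228,165), and the straightedge lies against both pins.

```bash
python3 -c "
from plant import ctrl
print(ctrl.sign_off())"
```

```text
the job is handed in; nothing more can be done
None
```

I finished the job and handed it in at about 33 s; no verdict was reported.

**What I did:** I held the green scraper by the ends of its rib and laid it flat on the board. I wiped four chips down in one pass and the orange one in a second. I then set the scraper back on its pad, and pushed the straightedge down with both fingers behind its rib until it rested on both pins.

**Last checks from the pictures:**
- **Chips:** All five are in the trough. The orange one stands on edge near the wall on the board side, about 20 mm from the centre line (limit 42 mm).
- **Scraper:** It lies flat on the pad. By eye its centre is a few millimetres from the pad's centre.
- **Straightedge:** The measured gaps are about 0 mm at both pins, to roughly 1–2 mm. It pushed back with about 17 N before I let go.
- **Bystanders:** The punch, calculator and mug look unmoved, and the robot was touching nothing.

**What went wrong on the way:**
- **First release on the board:** The scraper tipped forward against the fingertips when I let go of it. I rocked it back flat; it did not appear to touch a chip.
- **First wipe:** It tilted about 8° (0.14 rad, limit 0.3) while pushing chips, so I let it settle flat and gripped it harder.
- **Return to the pad:** It would not turn in the grip, so I let it drop flat from one edge.

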